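# Pin the photometer arm straight and hold a cuvette in the beam

### The arm

A 7-joint arm with a two-finger parallel gripper is mounted at the origin on the work surface. World frame = base frame: x ahead of the robot, y to its left, z up, the work surface at z = 0. Lengths are in m, angles in degrees, forces in N, time in s.
With the tool pointing down it reaches from about 0.425 to 1.025 m from the base axis. Payload 9.4 kg.
Tool frame: the origin (TCP) lies between the finger pads; the fingertips stand 25 mm ahead of it and the grasp point (between the pads) lies 6 mm ahead of it; z points along the fingers, x is the direction in which the jaws open and shut, and the axes are right-handed (so a half turn about z gives the same grasp; the last joint's range is limited). The gripper opens to 93 mm and grips with 3 to 60 N. Pads are 15 mm wide; open, the fingers measure 128 mm over their backs; the gripper's body (75 mm by 188 mm) begins 65 mm behind the grasp point.
Start: joints at [60.636, 34.337, -0.143, 91.639, 0.103, 54.024, -4.572], TCP at [0.306, -0.657, 0.244] pointing down, gripper open.
Joint ranges: [-147.43, 147.43], [-19.82, 112.94], [-74.19, 73.91], [6.32, 146.72], [-59.91, 239.91], [6.04, 106.73], [-150.56, 150.56]. Speed limits (degrees/s): [127.2, 127.2, 172.46, 172.46, 180, 180, 180].

### API

Orientations are given as a 3x3 rotation matrix whose columns are the frame's x, y, z axes.
In Python, from cell import telemetry, viewer, order gives the robot as it stands. The module is installed in compiled form; this text tells all that it offers.
- The arm moves only by the tool carry_out, never from a script. Its argument "increments" is a list of rows, each a list of 5 numbers: the finger opening in mm, from 0 to 93, then the shift along the tool's x, y, z scaled (see below), then the turn about the tool's z scaled (see below). In form: [[grip, tx, ty, tz, spin], ...]. A call has 1 to 10 rows; each row is the pose to reach, as a shift and turn from the pose measured when the call began, along the tool's axes at that moment; what a row does not reach only later rows make up. The controller multiplies each number of a shift by 100 mm and each number of a turn by pi/2 rad. A row lasts 1/12 s, in which the tool goes at most 41.7 mm and 7.16 degrees, less where a joint would pass 70% of its speed; a pose out of reach is approached as far as the arm can. A call with a number of a shift or a turn outside -1 to 1 is refused whole. A call with a gripper value outside its range is refused whole. The fingers move at their own pace and stop on an object; "newtons" is the grip in N (left out, the last holds). Time passes only in rows, so rows that repeat a pose let the fingers close. It gives the time, the measured TCP pose, the force and the opening at its end, in the units of the state.
- telemetry.state(): the state, without advancing time (a new reading comes with each control period).
- viewer.grab_frame(name): name is "scene" or "top" or "wrist"; returns a dict with "pixels" (420x560x3 uint8, red, green, blue), "fx", "fy", "cx", "cy" (pixels), "origin" and "orientation" of the camera in the world; the wrist camera has in their place "mount" (4x4, takes a point from camera to tool coordinates, whose origin is the TCP and whose axes are the tool frame's). Camera axes: x right, y up, looking along -z (the intrinsics and any distortion apply to the point x, -y, -z); pixel columns grow to the right and rows downward; lengths in m; the calibration is good to about 2 mm. A picture is of the moment at which its call begins: read the wrist's pose just before it. There is no depth.
- order.job_done(): hands the job in, once; it reports no verdict.
The state is a dict: "clock": time; "q": joint angles; "qd": joint speeds; "effort": joint torques, N m; "tcp_pos": TCP position; "ee_rot": TCP orientation; "force": force on the tool from outside, world axes, zero at the start; "torque": the same for the moment, N m; "width": finger opening in m.
Only numpy, scipy, OpenCV 4.12 (cv2) and the standard library are available. Lean on these libraries where they do the work, as an engineer would, in place of code of your own. Each camera call takes 0.05 s, during which the arm holds its last target.

### The job

Set up the photometer bench straight-through: swing the detector arm round until it meets its stop, then drop the loose lock pin down through the arm and the base plate until its collar sits on the arm, and let it go. Then lift the tall stoppered cuvette out of its rack, gripping it only by its two frosted faces (nothing of the gripper on the clear faces or the stopper), and hold it upright in the light path midway between lamp and detector, its clear faces square to the beam and the beam crossing the lower half of the glass, without knocking it on the bench. Finish while still holding it there, steady and touching nothing else; leave all the other glassware and optics where they stand.

Things in the scene. Friction and masses are not known exactly. Their poses are not given: they have to be found in the camera images.
- bench: Fixed photometer bench: grey base plate 18 mm thick, a lamp (grey house 52 mm wide, top 113 mm above the table, black 34 mm tube, lit lens) on a rail at its -y end, and a swing arm. Origin on the table under the arm's pivot; z up; its y axis points along the light path from the lamp to the detector of the straight arm; the arm swings out to its -x side. Plate: x -155 to +45, y -30 to +195 mm.
- swing_arm (a joint): Angle (rad) of the detector arm about the vertical pivot (bench origin): 0 = at the stop, straight along the bench's +y; grows to 0.85 counter-clockwise from above, towards the bench's -x. Light friction (0.15 N m); stays where left. Aluminium bar 30 mm wide, 20 to 30 mm above the table, 237 mm long from the pivot; the detector box on it (44 mm wide, top 109 mm up) is 50 to 100 mm from the pivot.
- knob_grip (a point): Grip point of the grey upright knob near the arm's free end, 212 mm from the pivot and 56 mm above the table; the knob is a cylinder 15 mm in diameter, from 34 to 66 mm above the table. Its y axis points outwards along the arm.
- swing_hole (a point): Centre of the mouth of the vertical 12 mm hole through the swing arm, on the arm's top face (30 mm above the table), 170 mm from the pivot. Over the straight-through index hole when the arm is at its stop.
- index_hole (a point): Centre of the mouth of the straight-through index hole (11.5 mm, vertical, through the 18 mm plate), on the base plate's top face 18 mm above the table, 170 mm from the pivot, beside the steel stop block (top 32 mm above the table). Two like holes, at 20 and 40 degrees of the arm, are not for this job.
- lock_pin: Loose steel lock pin, 60 g, upright in the wooden block at the start. Origin at the centre of its foot, z up along it: shank 10 mm in diameter, 26 mm long, with a small taper at the foot; then a collar 20 mm in diameter, 4 mm thick; then a straight ribbed handle 16 mm in diameter, 30 to 64 mm above the foot. Seated, its foot is 14 mm below the base plate's top.
- block: Fixed wooden accessory block 60 x 150 x 40 mm (x, y, z), origin under its centre; three 11.5 mm holes, 30 mm deep, in a row along its y axis at -50, 0 and +50 mm. They hold, in any order, the lock pin, a small lens on a rod and a slit plate on a rod, collars resting on its top face.
- rack: Fixed dark grey cuvette rack 190 x 44 x 30 mm (x, y, z), origin under its centre; one row of four 26.5 mm square pockets, 18 mm deep, along its x axis at -67.5, -22.5, 22.5 and 67.5 mm. Three of them hold, in any order, the tall cuvette, a short open cell and a round black-capped vial.
- cuvette: The tall stoppered glass cuvette, 25 x 25 mm, 60 mm high, plus a round white stopper 20 mm in diameter, 8 mm high; 57 g. Origin at the centre of its underside, z up. Its two frosted (whitish, matt) faces are at +y and -y, 25 mm apart, towards the rack's long sides; its two clear faces are at +x and -x. In the rack its underside is 12 mm above the table.
- frosted_a: The cuvette's frosted face at +y, a pane 25 mm wide and 60 mm high; same origin and axes as the cuvette.
- frosted_b: The cuvette's frosted face at -y; same origin and axes as the cuvette.
- clear_faces: The cuvette's two clear faces at +x and -x, not to be touched; same origin and axes as the cuvette.
- stopper: The cuvette's white stopper, not to be touched; same origin and axes as the cuvette.
- window (a point): Point on the cuvette's centre line 18 mm above its underside, in the lower half of the glass, where the beam should cross it.
- beam_mid (a point): Middle of the light path, 85 mm above the table on the pivot axis, between the lamp tube's face (52 mm to one side) and the detector's face (50 mm to the other). Its y axis runs along the beam, z up.
- lens_mount: Bystander: lens on a rod, to be left alone. Origin at the centre of its underside, z up. Lens ring 34 mm across, top 71 mm above its foot; stands in the wooden block.
- slit_mount: Bystander: slit plate on a rod, to be left alone. Origin at the centre of its underside, z up. Black plate 30 x 30 mm, top 67 mm above its foot; stands in the wooden block.
- short_cell: Bystander: short open cell, to be left alone. Origin at the centre of its underside, z up. 25 mm square, 38 mm high, all faces clear; stands in the rack.
- vial: Bystander: round vial, to be left alone. Origin at the centre of its underside, z up. 24 mm in diameter, 58 mm high; stands in the rack.
- flask: Bystander: conical flask, to be left alone. Origin at the centre of its underside, z up. 82 mm across the foot, 127 mm high.
- beaker: Bystander: beaker, to be left alone. Origin at the centre of its underside, z up. 68 mm across, 85 mm high.
- petri: Bystander: petri dish, to be left alone. Origin at the centre of its underside, z up. 94 mm across, 17 mm high.
- drop_bottle: Bystander: small amber bottle, to be left alone. Origin at the centre of its underside, z up. 44 mm in diameter, 85 mm high.

How it is judged:
By the outcome, as a careful person would: the job done as asked, in the order asked, and still so for the second after the job is handed in, while the arm keeps its last pose, push and grip.
It also fails if it takes over 64 s, if anything falls off the work surface, if the arm or the gripper's body presses on something with over 40 N, if the wrist force passes 120 N, or if a joint passes its speed limit or range.

## Working session

There is one attempt and no reset: what is moved stays moved. The work goes in short steps, Python scripts to look and compute and a tool call to move; the robot and the scene stay as the last step left them, time stands still between calls to the robot, and variables do not carry over. Pictures are saved under pics/ and viewed, and the job is handed in when it is done.

Besides the shell and the picture viewer there is one more tool, called after "Emit:" as name(argument=value, ...), one argument or row to a line, values as JSON. carry_out: Moves the arm, as the interface text tells. Shifts and turns lie within -1 to 1; 1 stands for 100 mm of shift or pi/2 rad of turn. Its arguments: {"type":"object","properties":{"increments":{"type":"array","items":{"type":"array","items":{"type":"number"}}},"newtons":{"type":"number"}},"required":["increments"]}

```bash
mkdir -p pics; cat > h.py <<'E'
import numpy as np, cv2
from cell import telemetry, viewer, order
def save(n,f): cv2.imwrite(f'pics/{f}.png',cv2.cvtColor(n['pixels'],cv2.COLOR_RGB2BGR))
E
python3 - <<'E'
from h import *
s=telemetry.state();print(s)
for n in ['scene','top','wrist']:
    f=viewer.grab_frame(n);save(f,n+'0');np.save(f'pics/{n}0.npy',f,allow_pickle=True)
    print(n,{k:v for k,v in f.items() if k!='pixels'})
E
```

```text
{'clock': 0.0, 'q': array([60.63895056, 34.38611362, -0.14654441, 91.67968784,  0.10204874,
       54.02453118, -4.57281887]), 'qd': array([ 0.07347381, -0.12389349,  0.00560667, -0.04496308, -0.04969492,
       -0.04368386,  0.03830783]), 'effort': array([-1.63709265e-03, -7.65055203e+01,  1.49678227e+00, -2.52352023e+01,
       -5.23951929e-02,  1.68762251e-02,  1.04500818e-04]), 'tcp_pos': array([ 0.30582448, -0.65684777,  0.24274735]), 'ee_rot': array([[ 4.22131096e-01, -9.06534468e-01, -7.72090498e-04],
       [-9.06533438e-01, -4.22131785e-01,  1.37199601e-03],
       [-1.56968561e-03,  1.20763676e-04, -9.99998761e-01]]), 'force': array([-0.77130339,  0.10369914, -0.43838676]), 'torque': array([-0.02140275,  0.00158783, -0.01703861]), 'width': 0.09258023380027626}
scene {'fx': 464.17658808723564, 'fy': 464.17658808723564, 'cx': 284.0578152208583, 'cy': 205.95842101736693, 'origin': array([ 1.18697569, -0.71268855,  0.99185912]), 'orientation': array([[ 0.74704003, -0.46841191,  0.47172182],
       [ 0.66458274,  0.50897471, -0.54705989],
       [ 0.01615489,  0.72217382,  0.69152295]])}
top {'fx': 410.6508731811208, 'fy': 410.6508731811208, 'cx': 277.5494844302066, 'cy': 210.00543450699632, 'origin': array([0.47099384, 0.00722159, 1.18648798]), 'orientation': array([[-2.16381971e-02,  9.97032917e-01, -7.38725351e-02],
       [-9.99765819e-01, -2.15561419e-02,  1.90797380e-03],
       [ 3.09905840e-04,  7.38965206e-02,  9.97265866e-01]])}
wrist {'fx': 357.2282566699715, 'fy': 357.2282566699715, 'cx': 280.2003522185277, 'cy': 214.12265161860978, 'mount': array([[ 9.99999206e-01,  5.17034449e-04, -1.14893595e-03,
         2.56205814e-04],
       [ 1.58179004e-04, -9.56223479e-01, -2.92637375e-01,
        -8.13388471e-02],
       [-1.24994313e-03,  2.92636961e-01, -9.56222802e-01,
        -1.40936453e-01],
       [ 0.00000000e+00,  0.00000000e+00,  0.00000000e+00,
         1.00000000e+00]])}
```

View pics/scene0.png

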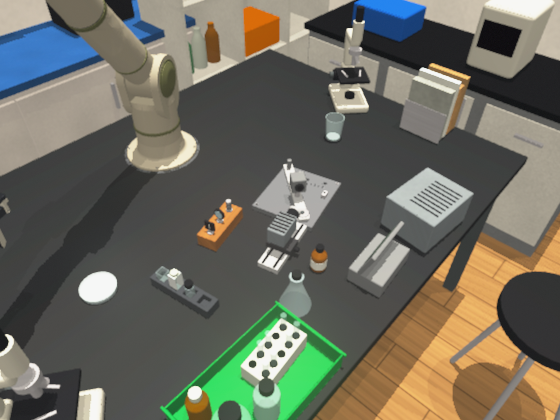

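View pics/top0.png

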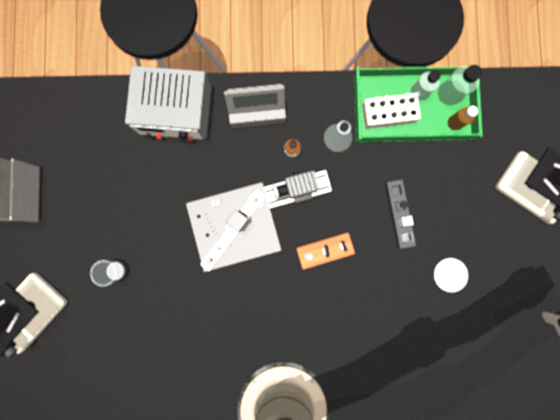

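View pics/wrist0.png

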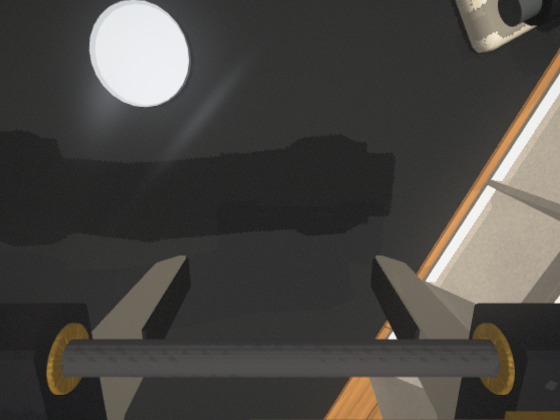

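The overview images show the bench (top ~235,230), block (326,251), rack (401,214). I'll enlarge these areas.

```bash
python3 - <<'E'
from h import *
f=np.load('pics/top0.npy',allow_pickle=True).item()['pixels'][...,::-1]
cv2.imwrite('pics/t1.png',cv2.resize(f[155:285,180:440],(780,390),interpolation=cv2.INTER_CUBIC))
f=np.load('pics/scene0.npy',allow_pickle=True).item()['pixels'][...,::-1]
cv2.imwrite('pics/s1.png',cv2.resize(f[150:320,145:345],(700,595),interpolation=cv2.INTER_CUBIC))
E
```

```text
(no output)
```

View pics/t1.png

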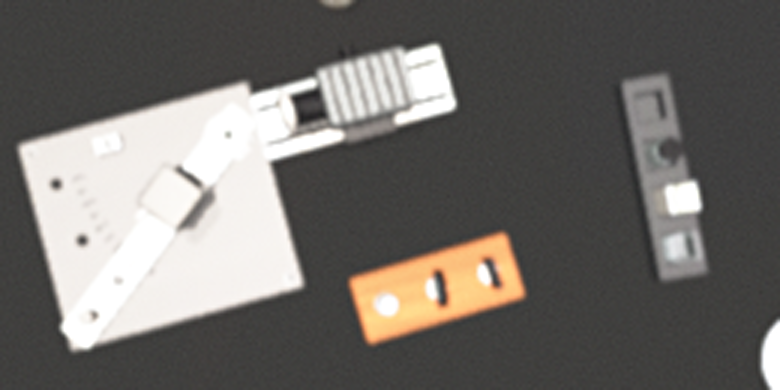

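View pics/s1.png

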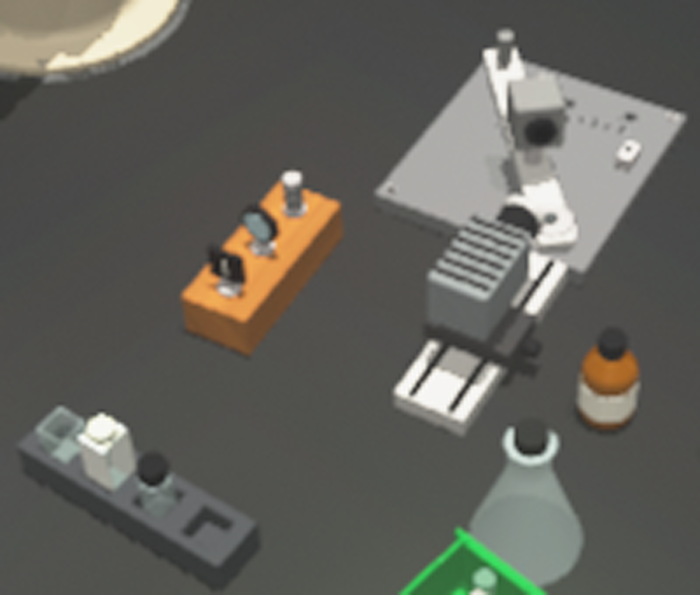

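```bash
cat >> h.py <<'E'
def ray(f,px,st=None):
    px=np.atleast_2d(np.asarray(px,float))
    d=np.c_[(px[:,0]-f['cx'])/f['fx'],-(px[:,1]-f['cy'])/f['fy'],-np.ones(len(px))]
    if 'mount' in f:
        M=f['mount'];R=f['R']@M[:3,:3];o=f['p']+f['R']@M[:3,3]
    else: R=f['orientation'];o=f['origin']
    return o,d@R.T
def onz(f,px,z):
    o,d=ray(f,px); return o+d*((z-o[2])/d[:,2])[:,None]
def proj(f,P):
    P=np.atleast_2d(P)
    if 'mount' in f:
        M=f['mount'];R=f['R']@M[:3,:3];o=f['p']+f['R']@M[:3,3]
    else: R=f['orientation'];o=f['origin']
    c=(P-o)@R
    return np.c_[f['cx']+f['fx']*c[:,0]/-c[:,2], f['cy']-f['fy']*c[:,1]/-c[:,2]]
def tri(f1,p1,f2,p2):
    o1,d1=ray(f1,p1);o2,d2=ray(f2,p2);d1=d1[0];d2=d2[0]
    A=np.c_[d1,-d2];t=np.linalg.lstsq(A,o2-o1,rcond=None)[0]
    a=o1+t[0]*d1;b=o2+t[1]*d2
    return (a+b)/2,np.linalg.norm(a-b)
def wrist(name):
    s=telemetry.state();f=viewer.grab_frame('wrist');f['R']=s['ee_rot'];f['p']=s['tcp_pos'];save(f,name);np.save(f'pics/{name}.npy',f,allow_pickle=True);return f
def load(n): return np.load(f'pics/{n}.npy',allow_pickle=True).item()
def delta(P):  # world TCP target -> scaled tool shift
    s=telemetry.state(); return np.round(s['ee_rot'].T@(np.asarray(P)-s['tcp_pos'])/0.1,3)
E
python3 - <<'E'
from h import *
f=load('top0');g=load('scene0')
im=f['pixels'];hsv=cv2.cvtColor(im,cv2.COLOR_RGB2HSV)
m=((hsv[...,0]>5)&(hsv[...,0]<20)&(hsv[...,1]>120)).astype(np.uint8)
m[:, :280]=0;m[:, 370:]=0;m[:225]=0;m[280:]=0
m=cv2.morphologyEx(m,cv2.MORPH_CLOSE,np.ones((15,15)))
r=cv2.minAreaRect(cv2.findContours(m,0,1)[0][0]);print('block',r,onz(f,cv2.boxPoints(r),0.04).round(4),onz(f,[r[0]],.04))
m=(hsv[...,2]>70).astype(np.uint8); m2=np.zeros_like(m);m2[170:285,180:265]=m[170:285,180:265]
m2=cv2.morphologyEx(m2,cv2.MORPH_OPEN,np.ones((5,5)))
cs=cv2.findContours(m2,0,1)[0];c=max(cs,key=cv2.contourArea);
print('plate',cv2.minAreaRect(c))
m2=np.zeros_like(m);m2[170:260,380:425]=(hsv[170:260,380:425,2]>60)
cs=cv2.findContours(m2,0,1)[0];c=max(cs,key=cv2.contourArea);r=cv2.minAreaRect(c)
print('rack',r,onz(f,cv2.boxPoints(r),0.03).round(4),onz(f,[r[0]],.03))
# hand picked corners: plate
pc=[[180+20/3,155+145/3],[180+247/3,155+84/3],[180+303/3,155+287/3],[180+72/3,155+350/3]]
P=onz(f,pc,.018);print(P.round(4)); print(np.linalg.norm(P-np.roll(P,1,0),axis=1))
# triangulations
T=lambda u,v:[180+u/3,155+v/3]
S=lambda u,v:[145+u/3.5,150+v/3.5]
print('pin top',tri(f,T(386,300),g,S(292,176)))
print('stopper',tri(f,T(684,192),g,S(102,424)))
print('knob top',tri(f,T(88,318),g,S(506,36)))
E
```

```text
block ((325.11932373046875, 250.5642547607422), (23.75409507751465, 55.64970779418945), 73.3007583618164) [[ 0.4512 -0.0414  0.04  ]
 [ 0.4924 -0.1911  0.04  ]
 [ 0.4289 -0.2079  0.04  ]
 [ 0.3881 -0.0587  0.04  ]] [[ 0.44005478 -0.12470571  0.04      ]]
plate ((232.44146728515625, 226.91268920898438), (74.46011352539062, 83.33549499511719), 74.57783508300781)
rack ((402.0, 214.5), (89.0, 44.0), 90.0) [[ 0.6645 -0.2888  0.03  ]
 [ 0.6617 -0.414   0.03  ]
 [ 0.4103 -0.4019  0.03  ]
 [ 0.413  -0.2788  0.03  ]] [[ 0.53635455 -0.3458244   0.03      ]]
[[ 0.5823  0.2641  0.018 ]
 [ 0.6361  0.0469  0.018 ]
 [ 0.4419 -0.0023  0.018 ]
 [ 0.3876  0.2162  0.018 ]]
[0.20045785 0.22377072 0.20037563 0.22517099]
pin top (array([ 0.4289048 , -0.07724811,  0.07493703]), np.float64(0.003353568040078774))
stopper (array([ 0.52028423, -0.34740927,  0.07914975]), np.float64(0.0023713635365676276))
knob top (array([0.42050329, 0.19546306, 0.05928374]), np.float64(0.003941202852667542))
```

Emit:
carry_out(
  increments=[
    [93, -0.4, -0.39, 0, -0.08],
    [93, -0.7, -0.65, 0, -0.16],
    [93, -0.95, -0.9, 0, -0.24],
    [93, -0.95, -0.9, 0, -0.24],
  ],
)

```text
clock: 0.48
tcp_pos: [0.3506, -0.5257, 0.243]
ee_rot: [[0.736, -0.677, 0.0], [-0.677, -0.736, 0.005], [-0.003, -0.004, -1.0]]
force: [0.3, 1.4, 0.6]
width: 0.0926
```

```bash
python3 - <<'E'
from h import *
s=telemetry.state();print(s['clock'],s['tcp_pos'],s['ee_rot'][:,0],s['qd'].round(1))
print(delta([.43,-.3,.25]))
E
```

```text
0.4833 [ 0.35062637 -0.52569145  0.24298804] [ 0.73580022 -0.67719028 -0.00337096] [-3.4 -1.3  3.9  0.9 -0.5 -1.9 -9.5]
[-0.945 -2.198 -0.058]
```

Emit:
carry_out(
  increments=[
    [93, -0.17, -0.38, -0.03, -0.05],
    [93, -0.3, -0.7, -0.03, -0.1],
    [93, -0.43, -1.0, -0.05, -0.15],
    [93, -0.43, -1.0, -0.05, -0.15],
  ],
)

```text
clock: 0.82
tcp_pos: [0.3897, -0.4164, 0.249]
ee_rot: [[0.879, -0.476, 0.001], [-0.476, -0.879, 0.008], [-0.003, -0.008, -1.0]]
force: [0.9, 0.4, -0.2]
width: 0.0929
```

```bash
python3 - <<'E'
from h import *
s=telemetry.state();print(s['clock'],s['tcp_pos'],s['ee_rot'][:,0])
print(delta([.43,-.3,.25]))
wrist('w1')
E
```

```text
0.8167 [ 0.38970855 -0.41644967  0.24904103] [ 0.87922477 -0.47639989 -0.00263681]
[-0.201 -1.216  0.   ]
```

View pics/w1.png

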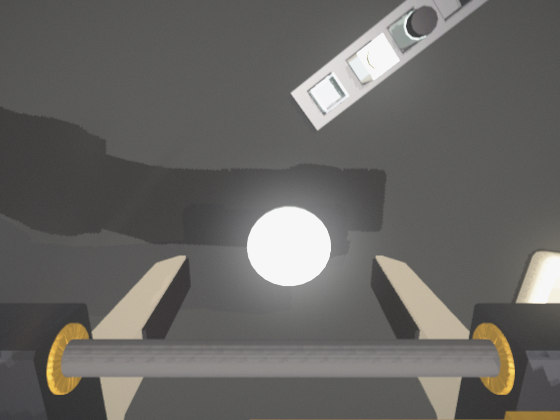

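Emit:
carry_out(
  increments=[
    [93, -0.1, -0.38, -0.03, -0.05],
    [93, -0.2, -0.7, -0.05, -0.1],
    [93, -0.3, -1.0, -0.05, -0.15],
    [93, -0.3, -1.0, -0.05, -0.2],
    [93, -0.3, -1.0, -0.05, -0.2],
  ],
)

```text
clock: 1.28
tcp_pos: [0.4106, -0.3174, 0.2549]
ee_rot: [[0.983, -0.183, 0.001], [-0.183, -0.983, 0.006], [0.0, -0.006, -1.0]]
force: [0.4, -1.2, 0.4]
width: 0.0931
```

```bash
python3 - <<'E'
from h import *
s=telemetry.state();print(s['clock'],s['tcp_pos'],s['ee_rot'][:,0])
print(delta([.44,.05,.25]))
E
```

```text
1.2833 [ 0.41059987 -0.31742873  0.2548634 ] [ 9.83045013e-01 -1.83364357e-01  1.18978718e-04]
[-0.385 -3.666  0.071]
```

Emit:
carry_out(
  increments=[
    [93, -0.05, -0.38, 0, -0.07],
    [93, -0.1, -0.75, 0, -0.14],
    [93, -0.12, -1.0, 0, -0.2],
    [93, -0.12, -1.0, 0, -0.2],
  ],
)

```text
clock: 1.62
tcp_pos: [0.4175, -0.2142, 0.2556]
ee_rot: [[0.991, 0.134, 0.001], [0.134, -0.991, 0.007], [0.002, -0.007, -1.0]]
force: [-0.0, 0.4, -0.2]
width: 0.0926
```

Emit:
carry_out(
  increments=[
    [93, 0.05, -0.38, 0, -0.05],
    [93, 0.1, -0.75, 0, -0.08],
    [93, 0.12, -1.0, 0, -0.08],
    [93, 0.12, -1.0, 0, -0.08],
  ],
)

```text
clock: 1.95
tcp_pos: [0.4164, -0.1112, 0.2565]
ee_rot: [[0.967, 0.256, 0.002], [0.256, -0.967, 0.008], [0.004, -0.007, -1.0]]
force: [0.7, 0.6, 0.3]
width: 0.093
```

```bash
python3 - <<'E'
from h import *
s=telemetry.state();print(s['clock'],s['tcp_pos'],s['ee_rot'][:,0],s['q'])
print(delta([.44,.05,.25]))
wrist('w2')
E
```

```text
1.95 [ 0.4163669  -0.1111501   0.25653988] [0.96668325 0.25594534 0.00393277] [ 31.09307129  15.07047481 -28.62390592 126.29313568  10.28822823
  40.77906041  10.31914023]
[ 0.641 -1.497  0.079]
```

View pics/w2.png

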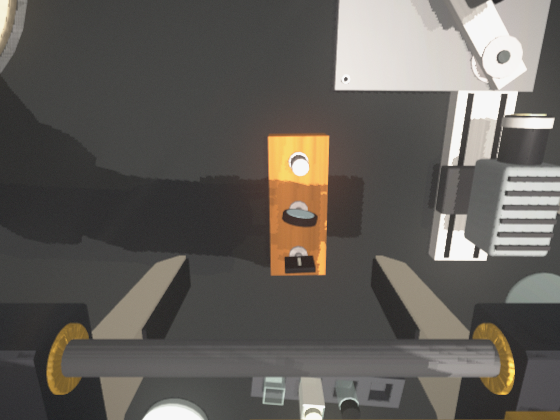

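```bash
python3 - <<'E'
from h import *
f=load('w2')
im=cv2.cvtColor(f['pixels'],cv2.COLOR_RGB2BGR)
cv2.imwrite('pics/w2a.png',cv2.resize(im[120:285,250:350],(480,792),interpolation=cv2.INTER_CUBIC)[:600])
cv2.imwrite('pics/w2b.png',cv2.resize(im[0:120,320:560],(800,400),interpolation=cv2.INTER_CUBIC))
hsv=cv2.cvtColor(f['pixels'],cv2.COLOR_RGB2HSV)
m=((hsv[...,0]>5)&(hsv[...,0]<22)&(hsv[...,1]>120)).astype(np.uint8);m[:100]=0;m[290:]=0;m[:,:240]=0;m[:,350:]=0
m=cv2.morphologyEx(m,cv2.MORPH_CLOSE,np.ones((25,25)))
c=max(cv2.findContours(m,0,1)[0],key=cv2.contourArea);a=cv2.approxPolyDP(c,6,True)[:,0]
print(a, onz(f,a,.04).round(4)); 
E
```

```text
[[328 135]
 [267 137]
 [271 275]
 [325 274]] [[ 0.4483 -0.0466  0.04  ]
 [ 0.3909 -0.0638  0.04  ]
 [ 0.4318 -0.2072  0.04  ]
 [ 0.4891 -0.191   0.04  ]]
```

View pics/w2a.png

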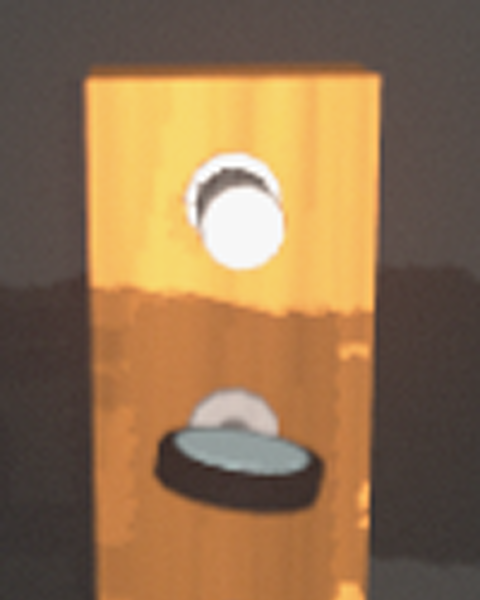

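View pics/w2b.png

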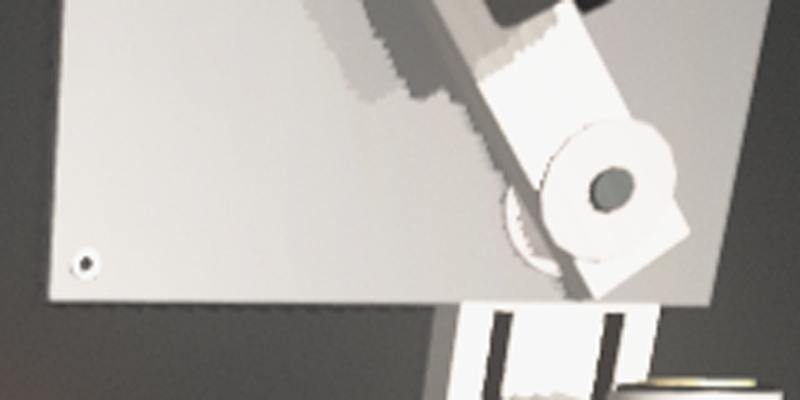

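Emit:
carry_out(
  increments=[
    [93, 0.15, -0.38, 0, 0],
    [93, 0.25, -0.75, 0, 0],
    [93, 0.35, -1.0, 0, 0],
    [93, 0.35, -1.0, 0, 0],
  ],
)

```text
clock: 2.33
tcp_pos: [0.4267, -0.0053, 0.2576]
ee_rot: [[0.967, 0.254, 0.004], [0.254, -0.967, 0.009], [0.006, -0.007, -1.0]]
force: [0.1, 0.3, -0.2]
width: 0.0932
```

```bash
python3 - <<'E'
from h import *
s=telemetry.state();print(s['clock'],s['tcp_pos'],s['ee_rot'][:,0],s['q'])
f=load('w2')
print('pin',onz(f,[[300.4,167.3]],.078),onz(f,[[299,161.7]],.044))
print('plate',onz(f,[[335,90.6],[533,91.2]],.018))
w=wrist('w3')
im=cv2.cvtColor(w['pixels'],cv2.COLOR_RGB2BGR)
E
```

```text
2.3333 [ 0.42670019 -0.00534209  0.25759146] [0.96712799 0.25422294 0.00584344] [ 18.76551246  14.85756983 -30.90639925 126.70694613  10.97904373
  40.68085856  -4.88970388]
pin [[ 0.42698617 -0.07881785  0.078     ]] [[ 0.42753595 -0.07860265  0.044     ]]
plate [[ 0.44562986 -0.00371775  0.018     ]
 [ 0.6391319   0.04692493  0.018     ]]
```

View pics/w3.png

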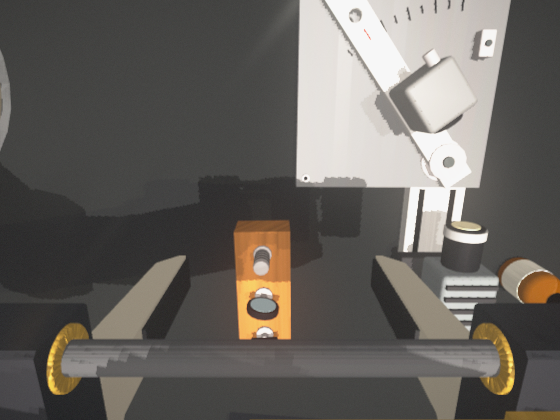

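Emit:
carry_out(
  increments=[
    [93, 0.1, -0.38, 0, 0],
    [93, 0.15, -0.75, 0, 0],
    [93, 0.2, -1.0, 0, 0],
    [93, 0.2, -1.0, 0, 0],
  ],
)

```text
clock: 2.72
tcp_pos: [0.4214, 0.0963, 0.2583]
ee_rot: [[0.967, 0.253, 0.004], [0.253, -0.967, 0.009], [0.006, -0.008, -1.0]]
force: [-0.0, 0.3, -0.1]
width: 0.0931
```

```bash
python3 - <<'E'
from h import *
w=wrist('w4')
print(w['p'],w['R'])
im=cv2.cvtColor(w['pixels'],cv2.COLOR_RGB2BGR)
cv2.imwrite('pics/w4a.png',cv2.resize(im[0:300,240:520],(560,600),interpolation=cv2.INTER_CUBIC))
E
```

```text
[0.42139855 0.09628117 0.2582723 ] [[ 0.96736461  0.25335973  0.00381574]
 [ 0.25331753 -0.96734044  0.0090936 ]
 [ 0.00599507 -0.00783023 -0.99995137]]
```

View pics/w4a.png

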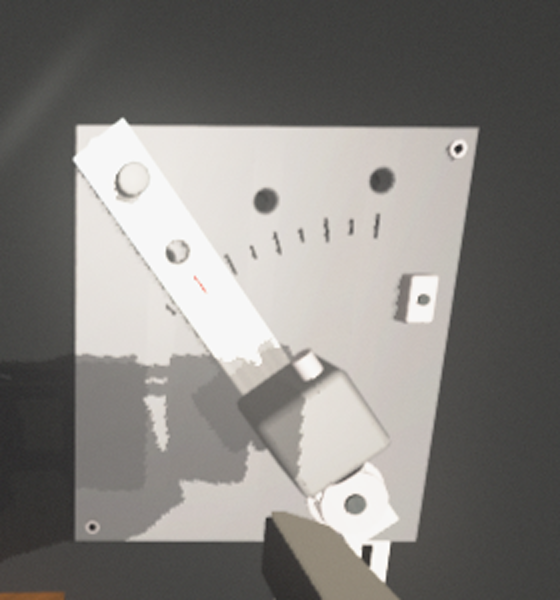

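```bash
python3 - <<'E'
from h import *
w=load('w4')
C=lambda l:[[240+a/2,b/2] for a,b in l]
P=onz(w,C([(76,126),(478,128),(415,541),(76,541)]),.018)
B=np.array([[-.155,.195],[.045,.195],[.045,-.03],[-.155,-.03]])
def fit(B,P):
    P=P[:,:2];bc=B.mean(0);pc=P.mean(0);H=(B-bc).T@(P-pc);th=np.arctan2(H[0,1]-H[1,0],H[0,0]+H[1,1])
    R=np.array([[np.cos(th),-np.sin(th)],[np.sin(th),np.cos(th)]]);t=pc-R@bc
    return np.degrees(th),R,t,(B@R.T+t-P)
th,R,t,e=fit(B,P);print(th,t,e.round(4))
for n,p,z in [('h0',(382,180),.018),('h20',(265,200),.018),('swing',(177,251),.03),('knobtop',(133,177),.066),('piv',(355,504),.032)]:
    q=onz(w,C([p]),z)[0];b=R.T@(q[:2]-t);print(n,q.round(4),b.round(4),np.hypot(*b).round(4),np.degrees(np.arctan2(-b[0],b[1])).round(2))
# top camera
f=load('top0');P=onz(f,[[180+20/3,155+145/3],[180+247/3,155+84/3],[180+303/3,155+287/3],[180+72/3,155+350/3]],.018)
print(fit(np.array([[.045,.195],[.045,-.03],[-.155,-.03],[-.155,.195]]),P))
w2=load('w2'); 
E
```

```text
14.466562690567121 [0.58806773 0.06433728] [[-0.0001 -0.0001]
 [ 0.0001  0.0001]
 [ 0.0005  0.0001]
 [-0.0005 -0.0001]]
h0 [0.5456 0.2293 0.018 ] [1.000e-04 1.703e-01] 0.1703 -0.04
h20 [0.4914 0.2051 0.018 ] [-0.0585  0.1605] 0.1708 20.02
swing [0.4535 0.1697 0.03  ] [-0.104   0.1356] 0.1709 37.48
knobtop [0.4203 0.1956 0.066 ] [-0.1297  0.169 ] 0.213 37.51
piv [0.5888 0.0638 0.032 ] [ 0.0006 -0.0007] 0.0009 -138.76
(np.float64(13.971136580518401), array([[ 0.97041747, -0.24143307],
       [ 0.24143307,  0.97041747]]), array([0.5852591 , 0.06447013]), array([[-4.19294585e-04,  4.47649342e-04],
       [ 5.42924610e-05, -7.01352258e-04],
       [ 2.09825424e-04,  2.21740052e-04],
       [ 1.55176700e-04,  3.19628636e-05]]))
```

```bash
python3 - <<'E'
from h import *
print(delta([.4203,.1956,.062]))
E
```

```text
[ 0.238 -0.974  1.967]
```

Emit:
carry_out(
  increments=[
    [93, 0.1, -0.4, 0, -0.08],
    [93, 0.2, -0.8, 0.2, -0.16],
    [93, 0.238, -0.974, 0.5, -0.24],
    [93, 0.238, -0.974, 0.8, -0.32],
    [93, 0.238, -0.974, 1.0, -0.4],
    [93, 0.238, -0.974, 1.0, -0.417],
    [60, 0.238, -0.974, 1.0, -0.417],
  ],
)

```text
clock: 3.35
tcp_pos: [0.4206, 0.1924, 0.1578]
ee_rot: [[0.617, 0.787, 0.0], [0.787, -0.617, 0.005], [0.004, -0.003, -1.0]]
force: [0.4, -0.5, 0.4]
width: 0.0897
```

```bash
python3 - <<'E'
from h import *
print(delta([.4203,.1956,.062]))
w=wrist('w5');print(w['p'],np.degrees(np.arctan2(w['R'][1,0],w['R'][0,0])), proj(w,[[.4203,.1956,.066]]))
E
```

```text
[ 0.019 -0.019  0.959]
[0.4206101  0.19239865 0.15784741] 51.884301669283346 [[283.92962695 225.64227624]]
```

View pics/w5.png

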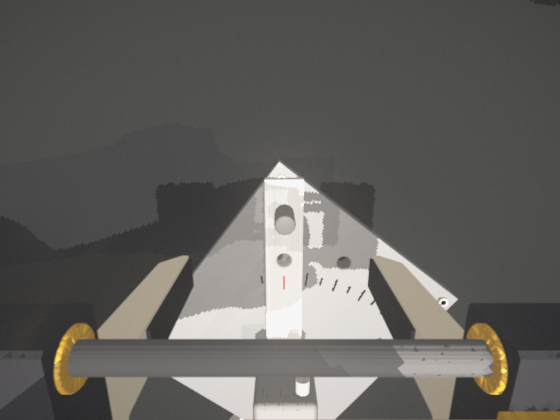

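Emit:
carry_out(
  increments=[
    [50, 0.019, -0.019, 0.3, 0],
    [50, 0.019, -0.019, 0.6, 0],
    [50, 0.019, -0.019, 0.9, 0],
    [50, 0.019, -0.019, 0.96, 0],
    [40, 0.019, -0.019, 0.96, 0],
  ],
)

```text
clock: 3.82
tcp_pos: [0.4215, 0.1956, 0.0629]
ee_rot: [[0.621, 0.784, 0.002], [0.784, -0.621, 0.005], [0.005, -0.001, -1.0]]
force: [0.6, -0.0, 0.5]
width: 0.054
```

```bash
python3 - <<'E'
from h import *
w=wrist('w6');print(w['p'],delta([.4203,.1956,.062]))
E
```

```text
[0.4214548  0.19563384 0.06290671] [-0.012 -0.008  0.018]
```

View pics/w6.png

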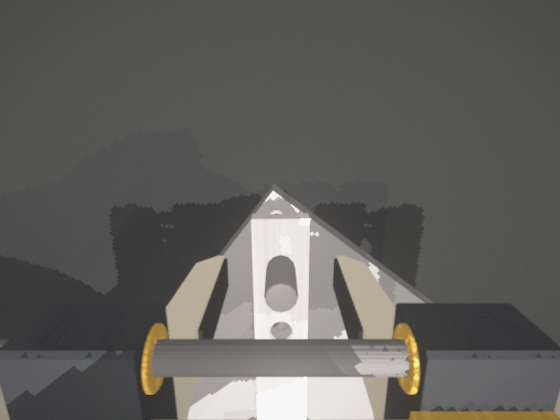

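Emit:
carry_out(
  increments=[
    [10, 0, 0, 0, 0],
    [10, 0, 0, 0, 0],
    [10, 0, 0, 0, 0],
    [10, 0, 0, 0, 0],
    [10, 0, 0, 0, 0],
    [10, 0, 0, 0, 0],
  ],
  newtons=15,
)

```text
clock: 4.37
tcp_pos: [0.422, 0.1959, 0.0644]
ee_rot: [[0.621, 0.784, 0.004], [0.784, -0.621, 0.006], [0.007, -0.0, -1.0]]
force: [-0.8, -0.2, 8.3]
width: 0.0146
```

```bash
python3 - <<'E'
from h import *
s=telemetry.state();print(s['force'],s['width'],s['tcp_pos'])
# plan arc: pivot
t=np.array([.58807,.06434]);p=s['tcp_pos'][:2];v=p-t;r=np.hypot(*v);a0=np.degrees(np.arctan2(v[1],v[0]))-104.47;print(r,a0)
R=s['ee_rot']
for a in np.arange(a0,-1,-3):
    q=t+r*np.array([np.cos(np.radians(a+104.47)),np.sin(np.radians(a+104.47))])
    print(round(a,1),(R.T@np.r_[q-p,0]/.1).round(3)[:2],round((a0-a)/90,3))
E
```

```text
[-0.79496197 -0.18548637  8.27590098] 0.014631859844549937 [0.42198883 0.19590741 0.06435848]
0.21187953355521136 37.14417901163682
37.1 [0. 0.] 0.0
34.1 [0.111 0.003] 0.033
31.1 [0.221 0.012] 0.067
28.1 [0.331 0.026] 0.1
25.1 [0.441 0.046] 0.133
22.1 [0.548 0.072] 0.167
19.1 [0.655 0.104] 0.2
16.1 [0.759 0.141] 0.233
13.1 [0.862 0.183] 0.267
10.1 [0.962 0.231] 0.3
7.1 [1.059 0.284] 0.333
4.1 [1.154 0.342] 0.367
1.1 [1.245 0.405] 0.4
```

Emit:
carry_out(
  increments=[
    [10, 0.11, 0.003, -0.01, 0.033],
    [10, 0.22, 0.012, -0.01, 0.067],
    [10, 0.33, 0.026, -0.01, 0.1],
    [10, 0.44, 0.046, -0.01, 0.133],
    [10, 0.55, 0.072, -0.01, 0.167],
    [10, 0.655, 0.104, -0.01, 0.2],
    [10, 0.76, 0.141, -0.01, 0.233],
    [10, 0.86, 0.183, -0.01, 0.267],
    [10, 0.86, 0.183, -0.01, 0.267],
  ],
)

```text
clock: 5.12
tcp_pos: [0.4909, 0.2528, 0.0651]
ee_rot: [[0.888, 0.459, 0.004], [0.459, -0.888, 0.006], [0.006, -0.004, -1.0]]
force: [-0.2, 2.6, -16.2]
width: 0.0146
```

```bash
python3 - <<'E'
from h import *
s=telemetry.state();print(s['force'],s['width'],s['tcp_pos'])
t=np.array([.58807,.06434]);p=s['tcp_pos'][:2];v=p-t;r=np.hypot(*v);a0=np.degrees(np.arctan2(v[1],v[0]))-104.47;print(r,a0)
R=s['ee_rot'];print(np.degrees(np.arctan2(R[1,0],R[0,0])))
for a in np.r_[a0:-3.1:-3,2,1,.5,0,-.5,-1]:
    q=t+.212*np.array([np.cos(np.radians(a+104.47)),np.sin(np.radians(a+104.47))])
    print(round(a,1),(R.T@np.r_[q-p,0]/.1).round(3)[:2],round((a0-a)/90,3))
E
```

```text
[ -0.21562874   2.55974602 -16.16115935] 0.014643420606532278 [0.49085439 0.2528137  0.06507384]
0.2120688804940632 12.814894716897498
27.349813529109678
12.8 [-0.     0.001] 0.0
9.8 [0.111 0.004] 0.033
6.8 [0.222 0.013] 0.067
3.8 [0.332 0.027] 0.1
0.8 [0.441 0.048] 0.133
-2.2 [0.549 0.074] 0.167
2.0 [0.398 0.039] 0.12
1.0 [0.434 0.046] 0.131
0.5 [0.452 0.05 ] 0.137
0.0 [0.47  0.054] 0.142
-0.5 [0.488 0.058] 0.148
-1.0 [0.506 0.063] 0.153
```

Emit:
carry_out(
  increments=[
    [10, 0.11, 0.004, 0.005, 0.033],
    [10, 0.22, 0.013, 0.005, 0.067],
    [10, 0.33, 0.027, 0.005, 0.1],
    [10, 0.4, 0.04, 0.005, 0.12],
    [10, 0.435, 0.046, 0.005, 0.131],
    [10, 0.455, 0.05, 0.005, 0.138],
    [10, 0.47, 0.054, 0.005, 0.142],
    [10, 0.47, 0.054, 0.005, 0.142],
  ],
)

```text
clock: 5.78
tcp_pos: [0.5352, 0.2697, 0.065]
ee_rot: [[0.968, 0.252, 0.004], [0.252, -0.968, 0.007], [0.006, -0.005, -1.0]]
force: [0.7, 2.0, -3.7]
width: 0.0149
```

```bash
cat > a.py <<'E'
from h import *
s=telemetry.state();print(s['clock'],s['force'],s['torque'],s['width'],s['tcp_pos'])
t=np.array([.58807,.06434]);p=s['tcp_pos'][:2];v=p-t;r=np.hypot(*v);a0=np.degrees(np.arctan2(v[1],v[0]))-104.47;print(r,a0)
R=s['ee_rot'];print(np.degrees(np.arctan2(R[1,0],R[0,0])))
E
python3 a.py
```

```text
5.7833 [ 0.65433681  1.98644404 -3.69100549] [ 0.27376457 -0.06303081 -0.10116446] 0.014929203305090026 [0.53519836 0.26973377 0.06498647]
0.21208963148779544 -0.03455024348106406
14.584617502700006
```

Emit:
carry_out(
  increments=[
    [10, 0.008, 0, 0, 0],
    [10, 0.015, 0, 0, 0],
    [10, 0.015, 0, 0, 0],
  ],
)

```text
clock: 6.03
tcp_pos: [0.5355, 0.2698, 0.0649]
ee_rot: [[0.968, 0.252, 0.002], [0.252, -0.968, 0.006], [0.004, -0.005, -1.0]]
force: [-5.2, 1.4, -2.1]
width: 0.0145
```

```bash
python3 a.py
```

```text
6.0333 [-5.17509791  1.43481617 -2.05617859] [ 0.02140958  1.04782655 -0.04246079] 0.014489848733438011 [0.5354634  0.26975383 0.06494202]
0.21204314614639544 -0.10525504296728627
14.62369767689353
```

Emit:
carry_out(
  increments=[
    [40, 0, 0, 0, 0],
    [40, 0, 0, 0, 0],
    [40, 0, 0, 0, 0],
    [50, 0, 0, 0, 0],
    [50, 0, 0, -0.3, 0],
    [60, 0, 0, -0.7, 0],
    [60, 0, 0, -1.0, 0],
    [60, 0, 0, -1, 0],
  ],
)

```text
clock: 6.7
tcp_pos: [0.5377, 0.2708, 0.1707]
ee_rot: [[0.968, 0.252, 0.01], [0.252, -0.968, 0.01], [0.012, -0.007, -1.0]]
force: [1.0, 0.1, -0.2]
width: 0.059
```

```bash
python3 a.py;  python3 - <<'E'
from h import *
w=wrist('w7'); print(proj(w,[[.5459,.2291,.03],[.5355,.2698,.066]]))
im=cv2.cvtColor(w['pixels'],cv2.COLOR_RGB2BGR)
cv2.imwrite('pics/w7a.png',im[120:420,150:420])
print(delta([.427,-.0787,.17]))
E
```

```text
6.7 [ 1.00542086  0.08969172 -0.18038808] [-0.03185342 -0.14530348 -0.01143501] 0.05901074389140556 [0.53769653 0.27081158 0.17073456]
0.21252764507419034 -0.759229419488392
14.606053903319124
[[275.59295625 257.03814501]
 [275.63616387 223.49484186]]
[-1.943  3.097 -0.056]
```

View pics/w7.png

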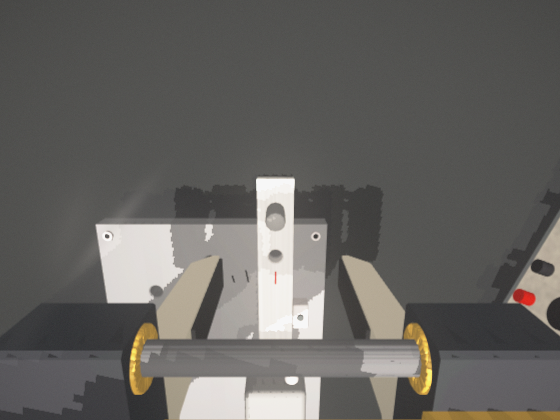

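Emit:
carry_out(
  increments=[
    [60, -0.2, 0.38, -0.1, 0],
    [60, -0.45, 0.75, -0.2, 0],
    [60, -0.65, 1.0, -0.2, 0],
    [60, -0.65, 1.0, -0.2, 0],
  ],
)

```text
clock: 7.08
tcp_pos: [0.4961, 0.1488, 0.186]
ee_rot: [[0.969, 0.246, 0.004], [0.246, -0.969, 0.002], [0.005, -0.001, -1.0]]
force: [-1.0, -0.4, -0.8]
width: 0.0601
```

Emit:
carry_out(
  increments=[
    [60, -0.2, 0.38, 0, 0],
    [60, -0.45, 0.75, 0, 0],
    [60, -0.65, 1.0, 0, 0],
    [60, -0.65, 1.0, 0, 0],
  ],
)

```text
clock: 7.42
tcp_pos: [0.4535, 0.0286, 0.1841]
ee_rot: [[0.971, 0.239, -0.001], [0.239, -0.971, -0.002], [-0.002, 0.002, -1.0]]
force: [-1.3, -1.1, -1.1]
width: 0.0599
```

Emit:
carry_out(
  increments=[
    [60, -0.2, 0.35, 0, 0],
    [60, -0.45, 0.7, 0, 0],
    [60, -0.6, 0.95, 0, 0],
    [60, -0.6, 0.95, 0, 0],
  ],
)

```text
clock: 7.75
tcp_pos: [0.4144, -0.0844, 0.1832]
ee_rot: [[0.973, 0.231, -0.006], [0.231, -0.973, -0.005], [-0.007, 0.003, -1.0]]
force: [-0.7, 0.0, -0.3]
width: 0.0597
```

```bash
python3 a.py;  python3 - <<'E'
from h import *
w=wrist('w8'); print(w['R'][2],proj(w,[[.427,-.0787,.078]]))
print(delta([.427,-.0787,.071]))
E
```

```text
7.75 [-0.69128042  0.031937   -0.28361445] [-0.00658325 -0.06042551 -0.00083632] 0.05972372854140013 [ 0.41436276 -0.08438674  0.1832214 ]
0.22867848216290698 -243.90012885678215
13.360234228597495
[-0.00710449  0.00323571 -0.99996953] [[300.51784497 217.90522501]]
[ 0.116 -0.004  1.125]
```

View pics/w8.png

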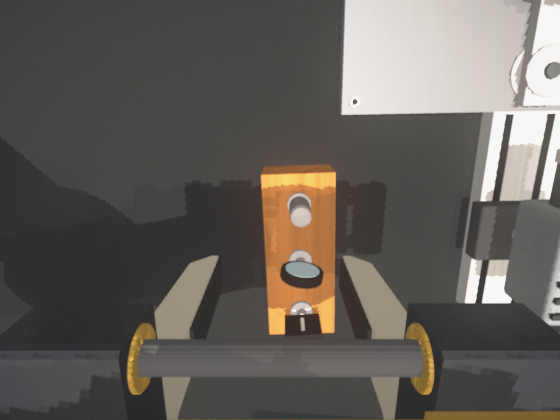

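Emit:
carry_out(
  increments=[
    [60, 0.06, 0, 0.2, -0.01],
    [50, 0.116, 0, 0.5, -0.01],
    [50, 0.116, 0, 0.7, -0.01],
    [50, 0.116, 0, 0.7, -0.01],
    [50, 0.116, 0, 0.7, -0.01],
  ],
)

```text
clock: 8.22
tcp_pos: [0.427, -0.0776, 0.1127]
ee_rot: [[0.968, 0.25, -0.007], [0.25, -0.968, -0.003], [-0.007, 0.001, -1.0]]
force: [-0.6, 0.3, 0.3]
width: 0.0498
```

```bash
python3 - <<'E'
from h import *
w=wrist('w9'); print(w['R'][2],proj(w,[[.427,-.0787,.078]]),proj(w,[[.427,-.0787,.044]]))
print(delta([.427,-.0787,.074]))
E
```

```text
[-7.11941818e-03  8.75424941e-04 -9.99974273e-01] [[280.75533757 264.77808114]] [[281.05994442 241.52741303]]
[-0.004  0.006  0.396]
```

View pics/w9.png

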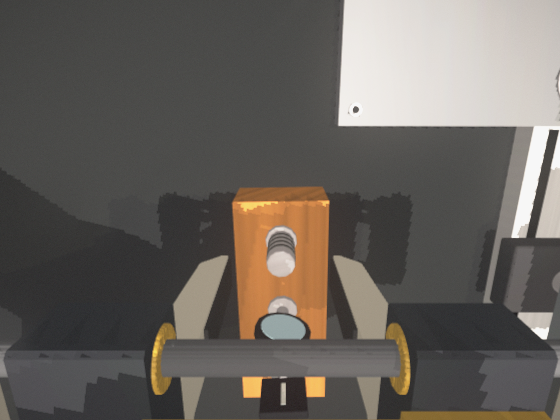

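Emit:
carry_out(
  increments=[
    [50, -0.002, -0.005, 0.2, 0],
    [50, -0.004, -0.005, 0.35, 0],
    [50, -0.004, -0.005, 0.395, 0],
    [50, -0.004, -0.005, 0.395, 0],
  ],
)

```text
clock: 8.6
tcp_pos: [0.4269, -0.0772, 0.0743]
ee_rot: [[0.968, 0.25, -0.005], [0.25, -0.968, -0.003], [-0.006, 0.002, -1.0]]
force: [0.0, 0.4, -0.7]
width: 0.0499
```

Emit:
carry_out(
  increments=[
    [10, 0, 0, 0, 0],
    [10, 0, 0, 0, 0],
    [10, 0, 0, 0, 0],
    [10, 0, 0, 0, 0],
    [10, 0, 0, 0, 0],
    [10, 0, 0, 0, 0],
  ],
  newtons=30,
)

```text
clock: 9.1
tcp_pos: [0.427, -0.0774, 0.0745]
ee_rot: [[0.968, 0.25, -0.005], [0.25, -0.968, -0.003], [-0.005, 0.002, -1.0]]
force: [0.7, -0.4, 3.9]
width: 0.0153
```

```bash
python3 a.py; python3 - <<'E'
from h import *
w=wrist('w10'); print(w['R'][2],proj(w,[[.427,-.0787,.078]]))
T=w['p']+w['R']@np.array([0,0,-.004]); print(proj(w,T))
E
```

```text
9.1 [ 0.6773398  -0.40008532  3.85565011] [-0.08286403 -0.03824661  0.05013887] 0.015264425018949913 [ 0.42702581 -0.07735331  0.07454719]
0.2145046022754414 -243.12735284811936
14.479227906004514
[-0.00519296  0.00191665 -0.99998468] [[280.11788632 302.88180414]]
[[280.99296574 300.90060642]]
```

View pics/w10.png

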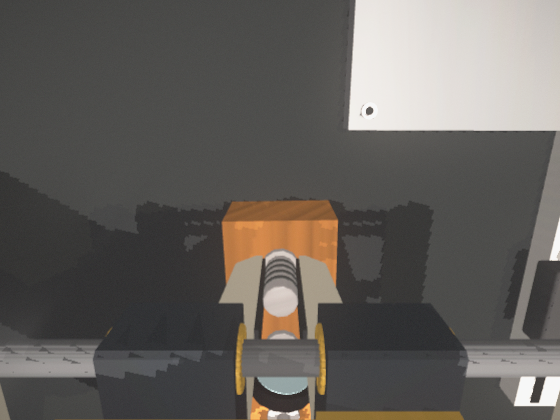

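```bash
python3 - <<'E'
from h import *
w=load('w10'); im=cv2.cvtColor(w['pixels'],cv2.COLOR_RGB2BGR)
cv2.imwrite('pics/w10a.png',cv2.resize(im[235:335,235:325],(540,600),interpolation=cv2.INTER_CUBIC))
E
```

```text
(no output)
```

View pics/w10a.png

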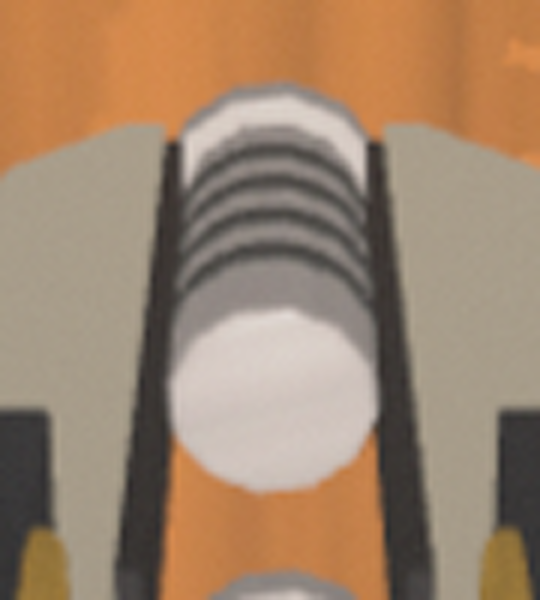

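Emit:
carry_out(
  increments=[
    [10, 0, 0, -0.2, 0],
    [10, 0, 0, -0.5, 0],
    [10, 0, 0, -0.8, 0],
    [10, 0, 0, -1, 0],
    [10, 0, 0, -1, 0],
  ],
)

```text
clock: 9.57
tcp_pos: [0.4287, -0.0773, 0.1777]
ee_rot: [[0.968, 0.249, 0.0], [0.249, -0.968, -0.004], [-0.001, 0.004, -1.0]]
force: [0.1, -0.1, -1.1]
width: 0.0153
```

```bash
python3 a.py; python3 - <<'E'
from h import *
w=wrist('w11'); print(w['R'][2])
print(delta([.5459,.2291,.19]))
E
```

```text
9.5667 [ 0.13692933 -0.08037475 -1.06167923] [ 0.00050433 -0.16125489 -0.00935067] 0.015317066388049654 [ 0.42872968 -0.07725246  0.17767143]
0.2131613460554926 -242.8451757307501
14.439500144266198
[-7.52520108e-04  4.02315342e-03 -9.99991624e-01]
[ 1.903 -2.675 -0.153]
```

View pics/w11.png

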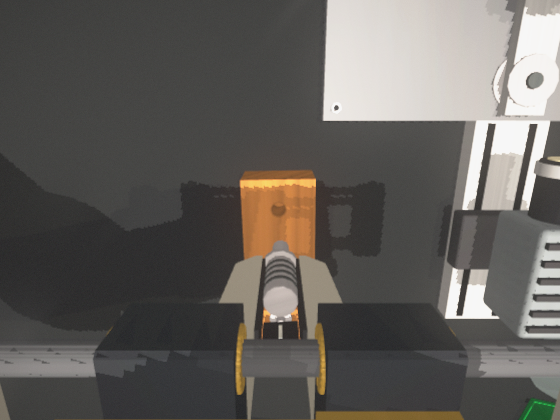

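Emit:
carry_out(
  increments=[
    [10, 0.2, -0.3, -0.1, 0],
    [10, 0.4, -0.6, -0.15, 0],
    [10, 0.65, -0.9, -0.15, 0],
    [10, 0.65, -0.9, -0.15, 0],
  ],
)

```text
clock: 9.95
tcp_pos: [0.4719, 0.0331, 0.1904]
ee_rot: [[0.967, 0.256, 0.003], [0.256, -0.967, 0.0], [0.003, 0.0, -1.0]]
force: [1.7, 0.3, 0.3]
width: 0.0156
```

Emit:
carry_out(
  increments=[
    [10, 0.2, -0.3, 0, 0],
    [10, 0.4, -0.6, 0, 0],
    [10, 0.65, -0.9, 0, 0],
    [10, 0.65, -0.9, 0, 0],
  ],
)

```text
clock: 10.28
tcp_pos: [0.514, 0.1447, 0.1898]
ee_rot: [[0.965, 0.262, 0.005], [0.262, -0.965, 0.006], [0.006, -0.004, -1.0]]
force: [1.1, 0.7, 0.2]
width: 0.0157
```

```bash
python3 a.py; python3 - <<'E'
from h import *
print(delta([.5459,.2291,.13]))
E
```

```text
10.2833 [1.10325718 0.74516421 0.2227152 ] [ 0.04757601 -0.16998231 -0.02257559] 0.015716377043524674 [0.51402194 0.14468067 0.18981141]
0.10925996297175708 28.196018269059408
15.209398448928118
[ 0.525 -0.728  0.604]
```

Emit:
carry_out(
  increments=[
    [10, 0.25, -0.35, 0, 0.008],
    [10, 0.525, -0.728, 0, 0.008],
    [10, 0.525, -0.728, 0.2, 0.008],
    [10, 0.525, -0.728, 0.5, 0.008],
    [10, 0.525, -0.728, 0.7, 0.008],
    [10, 0.525, -0.728, 0.7, 0.008],
  ],
)

```text
clock: 10.78
tcp_pos: [0.5433, 0.228, 0.1153]
ee_rot: [[0.968, 0.252, -0.002], [0.252, -0.968, 0.002], [-0.002, -0.003, -1.0]]
force: [-0.2, 0.1, -0.6]
width: 0.0153
```

```bash
python3 a.py; python3 - <<'E'
from h import *
w=wrist('w12'); print(w['R'][2]); print(proj(w,[[.5459,.2291,.03]]))
foot=w['p']+w['R']@np.array([0,0,.0605]);print(foot,proj(w,foot))
print(delta([.5459,.2291,.1]))
im=cv2.cvtColor(w['pixels'],cv2.COLOR_RGB2BGR)
cv2.imwrite('pics/w12a.png',cv2.resize(im[180:330,200:370],(680,600),interpolation=cv2.INTER_CUBIC))
E
```

```text
10.7833 [-0.23761446  0.10319299 -0.56498612] [-0.06039755 -0.0787682  -0.02238475] 0.015349197862375815 [0.54333712 0.22796742 0.115274  ]
0.1696318450483313 0.820056850985452
14.585144681713789
[-0.00168076 -0.00260803 -0.99999519]
[[285.04135609 230.74623966]]
[0.54319898 0.22809451 0.05477429] [[280.76896176 244.92380165]]
[ 0.019 -0.003  0.174]
```

View pics/w12a.png

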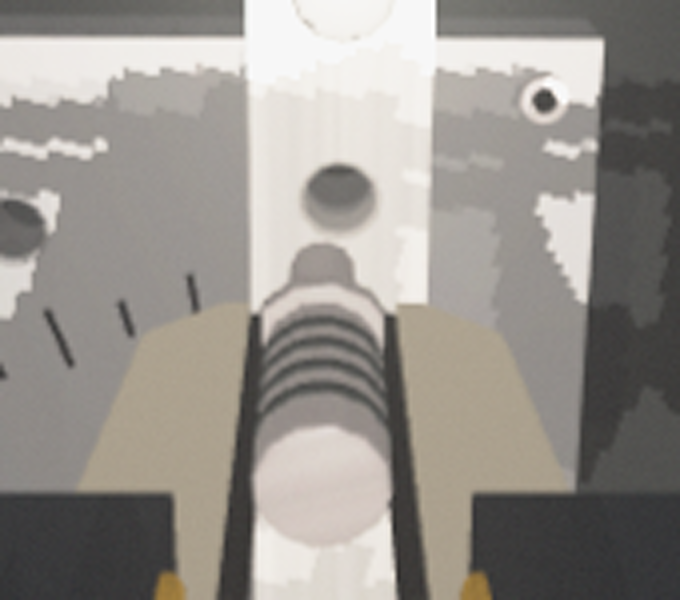

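```bash
python3 - <<'E'
from h import *
w=load('w12'); q=onz(w,[[284.6,229.0],[285,229.4]],.03);print(q)
w=load('w7'); im=cv2.cvtColor(w['pixels'],cv2.COLOR_RGB2BGR)
cv2.imwrite('pics/w7b.png',cv2.resize(im[200:290,230:330],(600,540),interpolation=cv2.INTER_CUBIC))
E
```

```text
[[0.54529601 0.23022649 0.03      ]
 [0.54562835 0.23001936 0.03      ]]
```

View pics/w7b.png

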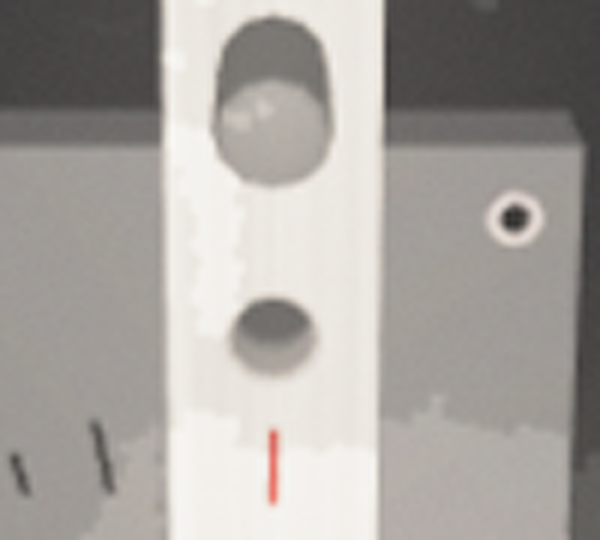

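```bash
python3 - <<'E'
from h import *
print(delta([.5457,.2299,.097]))
E
```

```text
[ 0.019 -0.011  0.204]
```

Emit:
carry_out(
  increments=[
    [10, 0.019, -0.011, 0.08, 0],
    [10, 0.019, -0.011, 0.16, 0],
    [10, 0.019, -0.011, 0.2, 0],
    [10, 0.019, -0.011, 0.2, 0],
    [10, 0.019, -0.011, 0.2, 0],
  ],
)

```text
clock: 11.25
tcp_pos: [0.5458, 0.2297, 0.0977]
ee_rot: [[0.968, 0.251, -0.0], [0.251, -0.968, 0.003], [0.001, -0.003, -1.0]]
force: [-0.3, -0.4, -1.4]
width: 0.0154
```

```bash
python3 a.py; python3 - <<'E'
from h import *
w=wrist('w13'); print(w['R'][2]); print(proj(w,[[.5456,.2300,.03]]))
print(delta([.5457,.2299,.0645]))
im=cv2.cvtColor(w['pixels'],cv2.COLOR_RGB2BGR)
cv2.imwrite('pics/w13a.png',cv2.resize(im[180:330,200:370],(680,600),interpolation=cv2.INTER_CUBIC))
E
```

```text
11.25 [-0.29720017 -0.38449712 -1.38978567] [ 0.01171534 -0.11940357 -0.0012635 ] 0.015365436750484388 [0.54582845 0.22969889 0.09770251]
0.17066901469667756 -0.14003871803049606
14.544037007951598
[ 6.20739699e-04 -2.94529978e-03 -9.99995470e-01]
[[280.45084479 240.36694763]]
[-0.002 -0.     0.334]
```

View pics/w13a.png

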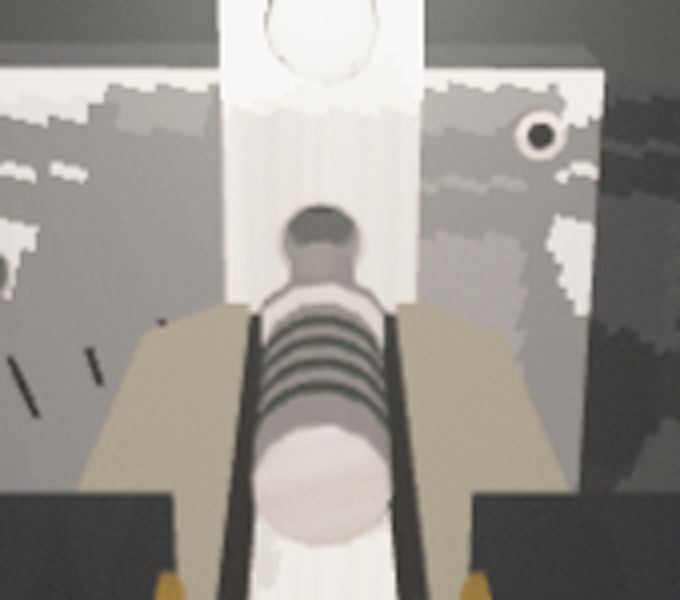

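Emit:
carry_out(
  increments=[
    [10, -0.001, 0, 0.03, 0],
    [10, -0.001, 0, 0.06, 0],
    [10, -0.001, 0, 0.09, 0],
    [10, -0.001, 0, 0.12, 0],
    [10, -0.001, 0, 0.15, 0],
    [10, -0.001, 0, 0.15, 0],
  ],
)

```text
clock: 11.8
tcp_pos: [0.5455, 0.2297, 0.0822]
ee_rot: [[0.968, 0.251, -0.001], [0.251, -0.968, 0.003], [0.0, -0.003, -1.0]]
force: [0.4, -0.1, -1.2]
width: 0.015
```

```bash
python3 a.py; python3 -c "
from h import *
print(delta([.5457,.2299,.0645]))"
```

```text
11.8 [ 0.35976664 -0.07686105 -1.20636165] [-0.00529969 -0.06781506 -0.01443361] 0.015044323216897802 [0.54554837 0.22973057 0.08221094]
0.17076923193920077 -0.051624219513428216
14.551924402543198
[ 0.002 -0.001  0.177]
```

Foot is ~8 mm inside the arm hole with no contact force. Going on through the plate.

Emit:
carry_out(
  increments=[
    [10, 0.001, 0, 0.03, 0],
    [10, 0.001, 0, 0.06, 0],
    [10, 0.001, 0, 0.09, 0],
    [10, 0.001, 0, 0.12, 0],
    [10, 0.001, 0, 0.15, 0],
    [10, 0.001, 0, 0.17, 0],
    [10, 0.001, 0, 0.17, 0],
  ],
)

```text
clock: 12.38
tcp_pos: [0.5455, 0.2299, 0.0648]
ee_rot: [[0.968, 0.251, -0.001], [0.251, -0.968, 0.003], [-0.0, -0.003, -1.0]]
force: [0.2, 0.3, -1.4]
width: 0.0151
```

```bash
python3 a.py; python3 -c "
from h import *
print(delta([.5457,.2299,.0645]))
w=wrist('w14');im=cv2.cvtColor(w['pixels'],cv2.COLOR_RGB2BGR)
cv2.imwrite('pics/w14a.png',cv2.resize(im[180:330,200:370],(680,600),interpolation=cv2.INTER_CUBIC))"
```

```text
12.3833 [ 0.15257579  0.29457792 -1.41490801] [ 0.17782021 -0.08761802  0.00766234] 0.01509304493781919 [0.54549345 0.22992708 0.06479941]
0.17097322675694915 -0.050194867512630026
14.563253298983813
[0.002 0.001 0.003]
```

View pics/w14a.png

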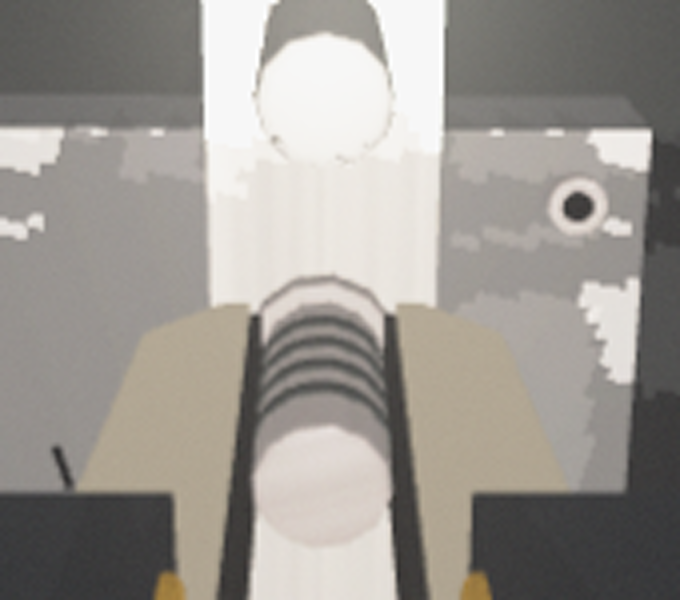

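Emit:
carry_out(
  increments=[
    [10, 0, 0, 0.01, 0],
    [10, 0, 0, 0.02, 0],
    [10, 0, 0, 0.02, 0],
  ],
)

```text
clock: 12.68
tcp_pos: [0.5456, 0.2301, 0.0645]
ee_rot: [[0.968, 0.252, 0.0], [0.252, -0.968, 0.003], [0.001, -0.002, -1.0]]
force: [-2.8, -1.5, 15.7]
width: 0.0153
```

Collar has bottomed (z 0.0645, +16 N up). Releasing and rising.

Emit:
carry_out(
  increments=[
    [10, 0, 0, -0.005, 0],
    [45, 0, 0, -0.005, 0],
    [45, 0, 0, -0.005, 0],
    [45, 0, 0, -0.005, 0],
    [45, 0, 0, -0.005, 0],
    [45, 0, 0, -0.3, 0],
    [50, 0, 0, -0.7, 0],
    [50, 0, 0, -1, 0],
    [50, 0, 0, -1, 0],
  ],
)

```text
clock: 13.43
tcp_pos: [0.5477, 0.2312, 0.1697]
ee_rot: [[0.968, 0.251, 0.007], [0.251, -0.968, 0.006], [0.008, -0.004, -1.0]]
force: [0.5, 0.5, -1.5]
width: 0.0497
```

```bash
python3 a.py; python3 -c "
from h import *
w=wrist('w15');print(proj(w,[[.5456,.23,.068],[.5456,.23,.034]]));im=cv2.cvtColor(w['pixels'],cv2.COLOR_RGB2BGR)
cv2.imwrite('pics/w15a.png',cv2.resize(im[180:330,200:370],(680,600),interpolation=cv2.INTER_CUBIC))
print(delta([.5203,-.3474,.22]))"
```

```text
13.4333 [ 0.46445944  0.53824918 -1.49274935] [-0.01893522 -0.16987758  0.00220728] 0.04974460394238993 [0.54774179 0.23120358 0.16967529]
0.17166776248419485 -0.8830847828463249
14.550547064224192
[[276.19515818 224.6811453 ]
 [276.29883799 211.2972596 ]]
[-1.705  5.524 -0.556]
```

View pics/w15a.png

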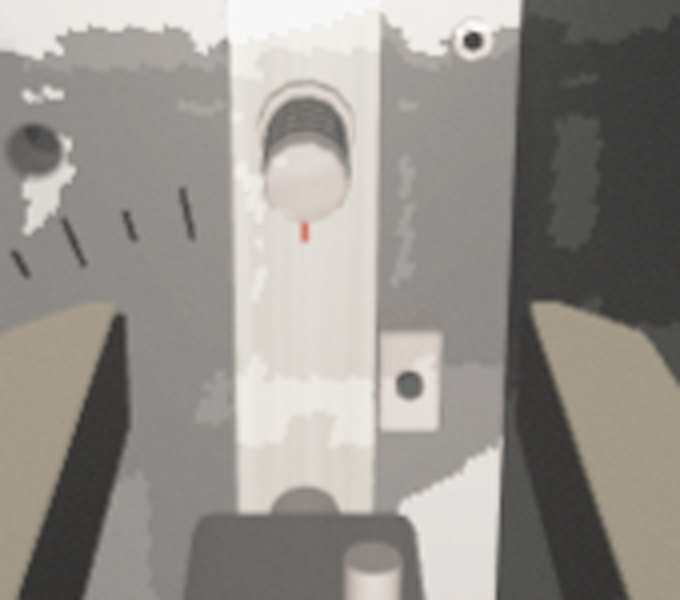

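Emit:
carry_out(
  increments=[
    [93, -0.1, 0.38, -0.2, 0],
    [93, -0.2, 0.75, -0.5, 0],
    [93, -0.3, 1.0, -0.5, 0],
    [93, -0.3, 1.0, -0.5, 0],
  ],
)

```text
clock: 13.82
tcp_pos: [0.5428, 0.1182, 0.2167]
ee_rot: [[0.97, 0.243, 0.005], [0.243, -0.97, 0.0], [0.004, 0.001, -1.0]]
force: [0.3, -0.3, -0.6]
width: 0.0721
```

Emit:
carry_out(
  increments=[
    [93, -0.1, 0.38, 0, 0],
    [93, -0.2, 0.75, 0, 0],
    [93, -0.3, 1.0, 0, 0],
    [93, -0.3, 1.0, 0, 0],
  ],
)

```text
clock: 14.15
tcp_pos: [0.5365, 0.0067, 0.2148]
ee_rot: [[0.972, 0.236, 0.001], [0.236, -0.972, -0.004], [-0.0, 0.004, -1.0]]
force: [-1.0, -0.3, -0.5]
width: 0.0926
```

Emit:
carry_out(
  increments=[
    [93, -0.1, 0.38, 0, 0.05],
    [93, -0.2, 0.75, 0, 0.1],
    [93, -0.3, 1.0, 0, 0.15],
    [93, -0.3, 1.0, 0, 0.2],
    [93, -0.3, 1.0, 0, 0.2],
  ],
)

```text
clock: 14.57
tcp_pos: [0.5302, -0.0992, 0.2139]
ee_rot: [[0.997, -0.083, -0.001], [-0.083, -0.997, -0.004], [-0.001, 0.004, -1.0]]
force: [0.9, 1.6, 0.5]
width: 0.0928
```

```bash
python3 a.py; python3 -c "
from h import *
w=wrist('w16');print(w['R'],delta([.5203,-.3474,.22]),telemetry.state()['q'])"
```

```text
14.5667 [0.91584465 1.63377775 0.51051169] [ 0.02278028 -0.13143222 -0.00128499] 0.09277223321642485 [ 0.53022658 -0.09916727  0.21390773]
0.17343727160428174 -213.9520807240943
-4.766839347600269
[[ 9.96540674e-01 -8.30967405e-02 -1.27175556e-03]
 [-8.31010592e-02 -9.96533737e-01 -3.83737026e-03]
 [-9.48474362e-04  3.92977978e-03 -9.99991829e-01]] [ 0.087  2.5   -0.05 ] [ 21.99079721  25.55074342 -24.43876928 116.62480818  16.07190782
  41.0254269  -16.91935873]
```

View pics/w16.png

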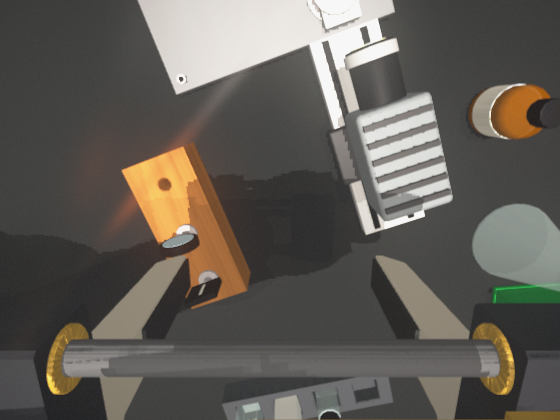

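Emit:
carry_out(
  increments=[
    [93, 0.0, 0.38, 0, 0.05],
    [93, 0, 0.75, 0, 0.1],
    [93, 0, 1.0, 0, 0.18],
    [93, 0, 1.0, 0, 0.25],
    [93, 0, 1.0, 0, 0.25],
  ],
)

```text
clock: 15.03
tcp_pos: [0.5231, -0.1971, 0.2138]
ee_rot: [[0.891, -0.454, -0.001], [-0.454, -0.891, -0.003], [0.0, 0.003, -1.0]]
force: [0.1, 1.0, -0.2]
width: 0.0929
```

```bash
python3 a.py; python3 -c "
from h import *
w=wrist('w17');print(delta([.5203,-.3474,.22]),telemetry.state()['q'])"
```

```text
15.0333 [ 0.14864496  0.95383713 -0.17432926] [-0.01306154  0.00487354 -0.00311092] 0.09288185503886603 [ 0.52313103 -0.19705799  0.213849  ]
0.26934360630297915 -208.42152239646413
-27.005141910374107
[ 0.65   1.371 -0.056] [ 27.4281571   26.02116394 -17.89928571 114.55076315  12.07168054
  41.20966996 -24.43486723]
```

View pics/w17.png

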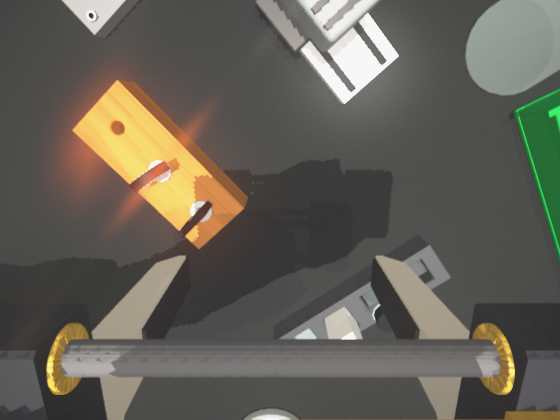

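Emit:
carry_out(
  increments=[
    [93, 0.2, 0.3, 0, 0.07],
    [93, 0.4, 0.6, 0, 0.14],
    [93, 0.55, 0.9, 0, 0.21],
    [93, 0.6, 1.0, 0, 0.28],
    [93, 0.6, 1.0, 0, 0.35],
    [93, 0.6, 1.0, 0, 0.42],
    [93, 0.6, 1.0, 0, 0.49],
    [93, 0.6, 1.0, 0, 0.56],
    [93, 0.6, 1.0, 0, 0.59],
    [93, 0.6, 1.0, 0, 0.59],
  ],
)

```text
clock: 15.92
tcp_pos: [0.5335, -0.3093, 0.2139]
ee_rot: [[0.187, -0.982, -0.002], [-0.982, -0.187, -0.002], [0.001, 0.002, -1.0]]
force: [-0.9, -0.2, 0.2]
width: 0.0931
```

```bash
python3 a.py; python3 -c "
from h import *
w=wrist('w18');print(delta([.5203,-.3474,.22]),telemetry.state()['q'],w['R'])"
```

```text
15.9167 [-0.93595583 -0.22062566  0.18275314] [ 0.07108259  0.01137621 -0.02432656] 0.09313836743495353 [ 0.53347585 -0.30930911  0.21389398]
0.37761644560412827 -202.7827075930581
-79.2354864409955
[ 0.347  0.199 -0.06 ] [ 26.54337574  28.80126106  -2.55511531 107.89902482   1.9975398
  43.38246623 -56.27246645] [[ 0.18677269 -0.9824017  -0.00168869]
 [-0.98240206 -0.18676963 -0.00181746]
 [ 0.00147008  0.00199842 -0.99999692]]
```

View pics/w18.png

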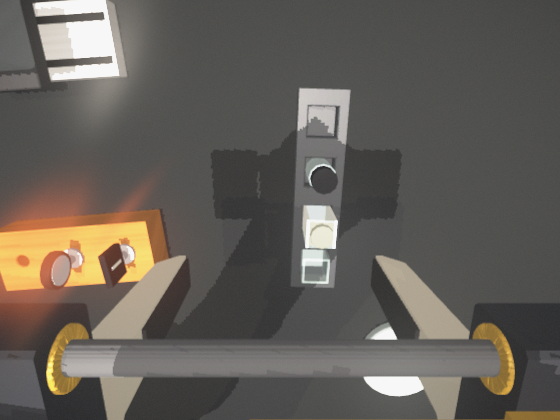

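```bash
python3 - <<'E'
from h import *
w=load('w18');im=cv2.cvtColor(w['pixels'],cv2.COLOR_RGB2BGR)
cv2.imwrite('pics/w18a.png',cv2.resize(im[75:300,270:380],(291,595),interpolation=cv2.INTER_CUBIC))
cv2.imwrite('pics/w18b.png',cv2.resize(im[190:300,280:355],(409,600),interpolation=cv2.INTER_CUBIC))
P=onz(w,[[299,89],[350,90],[337,287],[291,287]],.03)[:,:2];print(P.round(4))
B=np.array([[.095,.022],[.095,-.022],[-.095,-.022],[-.095,.022]])
bc=B.mean(0);pc=P.mean(0);H=(B-bc).T@(P-pc);th=np.arctan2(H[0,1]-H[1,0],H[0,0]+H[1,1])
R=np.array([[np.cos(th),-np.sin(th)],[np.sin(th),np.cos(th)]]);t=pc-R@bc
print(np.degrees(th),t,(B@R.T+t-P).round(4))
for x in (-.0675,-.0225,.0225,.0675): print(x,R@[x,0]+t,proj(w,np.r_[R@[x,0]+t,.03]))
E
```

```text
[[ 0.6291 -0.3086]
 [ 0.6365 -0.3518]
 [ 0.4504 -0.3848]
 [ 0.4417 -0.3389]]
9.650050287907673 [ 0.53944859 -0.34603979] [[ 0.0003  0.0002]
 [ 0.0003  0.    ]
 [-0.0009  0.0012]
 [ 0.0004 -0.0014]]
-0.0675 [ 0.47290372 -0.35735481] [[315.34756583 262.44200046]]
-0.0225 [ 0.51726697 -0.34981146] [[317.61905869 219.31319831]]
0.0225 [ 0.56163021 -0.34226812] [[320.07382762 172.7045362 ]]
0.0675 [ 0.60599346 -0.33472477] [[322.73498662 122.17714888]]
```

View pics/w18b.png

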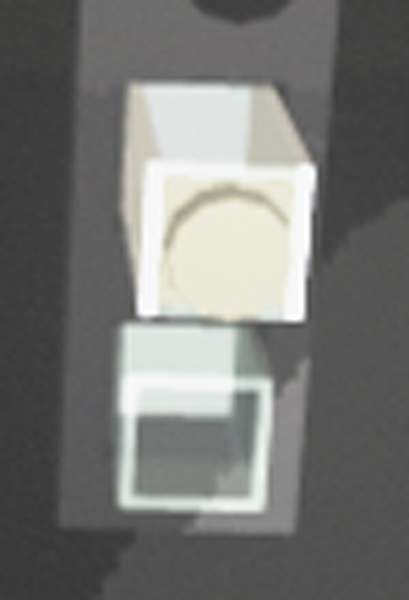

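View pics/w18a.png

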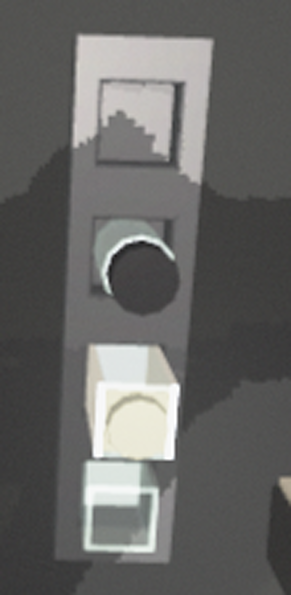

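```bash
python3 - <<'E'
from h import *
w=load('w18')
P=onz(w,[[305.4,219.6],[337.2,220.2],[335.1,248.3],[304.6,247.9]],.072)[:,:2];print(P.round(4),P.mean(0))
print(np.linalg.norm(P-np.roll(P,1,0),axis=1)); d=P[0]-P[3];print(np.degrees(np.arctan2(d[1],d[0])));d=P[1]-P[2];print(np.degrees(np.arctan2(d[1],d[0])));d=P[0]-P[1];print(np.degrees(np.arctan2(d[1],d[0]))-90);d=P[3]-P[2];print(np.degrees(np.arctan2(d[1],d[0]))-90)
print(onz(w,[[321.4,236.3]],.08)); print(delta([.5177,-.349,.15]))
E
```

```text
[[ 0.5276 -0.3327]
 [ 0.532  -0.3588]
 [ 0.5071 -0.3629]
 [ 0.5027 -0.3373]] [ 0.51735477 -0.34791627]
[0.02537615 0.02650114 0.02523168 0.02604594]
10.404010988227993
9.374223062842871
9.568888565425638
9.881091352241128
[[ 0.51839666 -0.34747097  0.08      ]]
[0.356 0.227 0.64 ]
```

Emit:
carry_out(
  increments=[
    [93, 0.2, 0.1, 0.1, 0.012],
    [93, 0.38, 0.22, 0.3, 0.012],
    [80, 0.38, 0.22, 0.54, 0.012],
    [70, 0.38, 0.22, 0.54, 0.012],
    [60, 0.38, 0.22, 0.54, 0.012],
    [60, 0.38, 0.22, 0.54, 0.012],
  ],
)

```text
clock: 16.47
tcp_pos: [0.5198, -0.3501, 0.1607]
ee_rot: [[0.174, -0.985, -0.001], [-0.985, -0.174, -0.001], [0.001, 0.001, -1.0]]
force: [0.3, -0.3, 0.2]
width: 0.0707
```

```bash
python3 a.py; python3 - <<'E'
from h import *
w=wrist('w19');print(w['R'][2],delta([.5175,-.348,.063]),proj(w,[[.5175,-.348,.072]]))
im=cv2.cvtColor(w['pixels'],cv2.COLOR_RGB2BGR)
cv2.imwrite('pics/w19b.png',cv2.resize(im[190:340,205:355],(600,600),interpolation=cv2.INTER_CUBIC))
E
```

```text
16.4667 [ 0.26622007 -0.29939527  0.19821979] [ 0.01403109  0.01974762 -0.00446266] 0.07070260613048242 [ 0.51979983 -0.35006739  0.16072417]
0.4199932107406149 -203.8249764873562
-79.98925841240555
[ 0.00110697  0.00123884 -0.99999862] [-0.029  0.02   0.981] [[275.57559192 232.34777117]]
```

View pics/w19b.png

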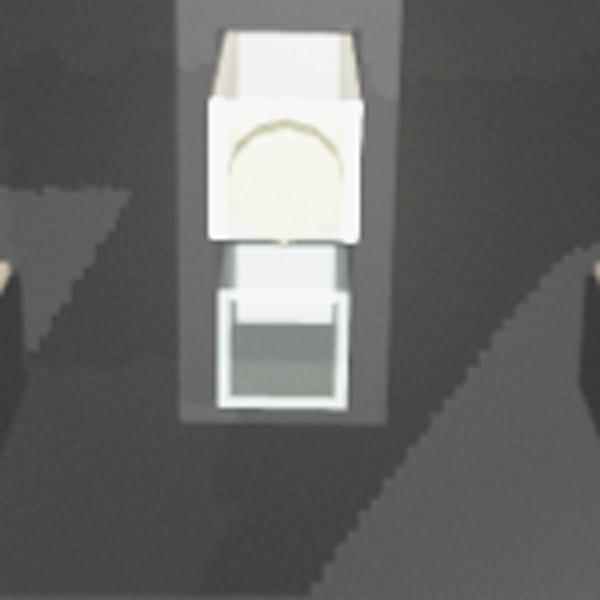

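```bash
python3 - <<'E'
from h import *
w=load('w19')
P=onz(w,[[256.6,214.1],[295.1,214.4],[294.1,250.1],[256.4,249.6]],.072)[:,:2];c=P.mean(0);print(c)
print(np.linalg.norm(P-np.roll(P,1,0),axis=1)); d=P[0]-P[3]+P[1]-P[2];print(np.degrees(np.arctan2(d[1],d[0])));d=P[0]-P[1]+P[3]-P[2];print(np.degrees(np.arctan2(d[1],d[0]))-90)
print(delta([*c,.063]))
E
```

```text
[ 0.51751227 -0.34798101]
[0.02575091 0.02588207 0.02591613 0.0261453 ]
8.876829093359001
9.307698370789936
[-0.029  0.02   0.981]
```

Emit:
carry_out(
  increments=[
    [60, -0.029, 0.02, 0.2, 0.005],
    [60, -0.029, 0.02, 0.45, 0.005],
    [60, -0.029, 0.02, 0.7, 0.005],
    [60, -0.029, 0.02, 0.85, 0.005],
    [60, -0.029, 0.02, 0.945, 0.005],
    [60, -0.029, 0.02, 0.945, 0.005],
    [60, -0.029, 0.02, 0.945, 0.005],
  ],
)

```text
clock: 17.1
tcp_pos: [0.5182, -0.3478, 0.0674]
ee_rot: [[0.167, -0.986, 0.0], [-0.986, -0.167, -0.002], [0.002, -0.0, -1.0]]
force: [0.4, -0.3, -0.1]
width: 0.0601
```

```bash
python3 a.py; python3 - <<'E'
from h import *
w=wrist('w20');print(w['R'][2],delta([.5175,-.348,.066]))
E
```

```text
17.1 [ 0.38615343 -0.27942517 -0.08518378] [-0.01210376 -0.00597984 -0.01931412] 0.06007492696598324 [ 0.51815704 -0.3478143   0.06744622]
0.4180418509070061 -204.09733516623908
-80.40965242277018
[ 2.24232248e-03 -1.01023395e-04 -9.99997481e-01] [-0.002  0.008  0.019]
```

View pics/w20.png

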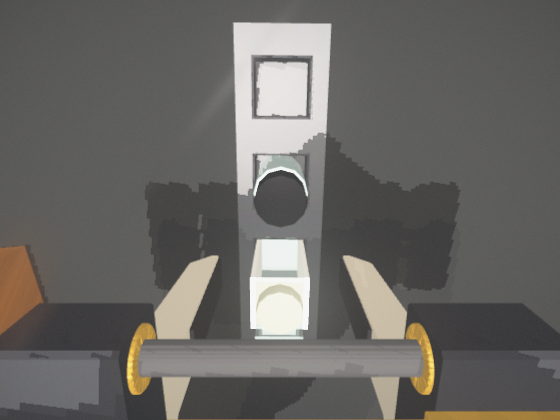

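Emit:
carry_out(
  increments=[
    [40, 0, 0.006, 0.01, 0],
    [30, 0, 0.006, 0.01, 0],
    [15, 0, 0.006, 0.01, 0],
    [15, 0, 0.006, 0.01, 0],
    [15, 0, 0.006, 0.01, 0],
    [15, 0, 0.006, 0.01, 0],
    [15, 0, 0.006, 0.01, 0],
  ],
  newtons=20,
)

```text
clock: 17.73
tcp_pos: [0.5178, -0.3481, 0.067]
ee_rot: [[0.166, -0.986, 0.001], [-0.986, -0.166, -0.003], [0.003, -0.001, -1.0]]
force: [1.0, 0.6, 2.0]
width: 0.0248
```

```bash
python3 a.py; python3 - <<'E'
from h import *
w=wrist('w21');print(w['R'][2],delta([.5175,-.348,.066]))
E
```

```text
17.7333 [0.9942848  0.58217736 1.98747338] [ 0.0797574   0.015614   -0.04768493] 0.02484811355725813 [ 0.51776677 -0.34814149  0.06700832]
0.41842983616194257 -204.1425303141576
-80.42810348907122
[ 2.80619471e-03 -8.38716358e-04 -9.99995711e-01] [-0.002  0.002  0.01 ]
```

View pics/w21.png

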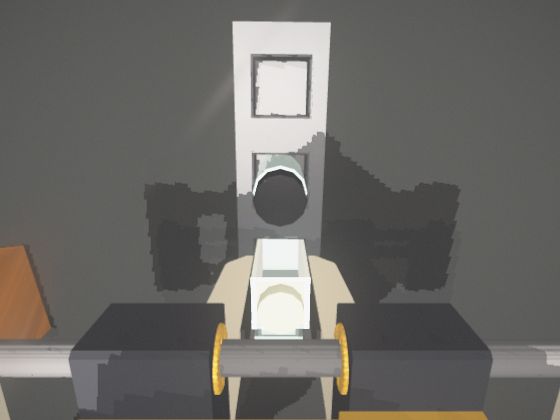

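Emit:
carry_out(
  increments=[
    [15, 0, 0, -0.06, 0],
    [15, 0, 0, -0.12, 0],
    [15, 0, 0, -0.2, 0],
    [15, 0, 0, -0.3, 0],
    [15, 0, 0, -0.45, 0],
    [15, 0, 0, -0.6, 0],
    [15, 0, 0, -0.8, 0],
    [15, 0, 0, -1, 0],
    [15, 0, 0, -1, 0],
  ],
)

```text
clock: 18.53
tcp_pos: [0.5192, -0.3489, 0.1717]
ee_rot: [[0.166, -0.986, 0.007], [-0.986, -0.166, -0.006], [0.007, -0.006, -1.0]]
force: [1.1, -0.7, -1.0]
width: 0.0252
```

```bash
python3 a.py; python3 - <<'E'
from h import *
w=wrist('w22');print(w['R'],delta([.588,.0643,.24]))
im=cv2.cvtColor(w['pixels'],cv2.COLOR_RGB2BGR)
E
```

```text
18.5333 [ 1.12533653 -0.66772081 -1.04883998] [ 0.02537163 -0.07335587 -0.0162085 ] 0.025170416160940453 [ 0.5191836  -0.34894465  0.1716817 ]
0.41898632661511764 -203.93308153355025
-80.45074710559882
[[ 0.16589164 -0.98612192  0.00659675]
 [-0.98612109 -0.16592966 -0.00570446]
 [ 0.00671989 -0.00555887 -0.99996197]] [-3.952 -1.373 -0.718]
```

View pics/w22.png

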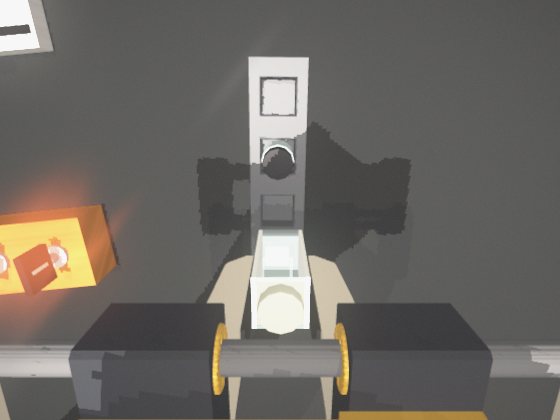

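Emit:
carry_out(
  increments=[
    [15, 0, 0, -0.2, 0],
    [15, -0.1, -0.03, -0.4, -0.03],
    [15, -0.3, -0.1, -0.6, -0.09],
    [15, -0.5, -0.17, -0.68, -0.15],
    [15, -0.75, -0.25, -0.68, -0.21],
    [15, -0.95, -0.33, -0.68, -0.27],
    [15, -1, -0.35, -0.68, -0.3],
    [15, -1, -0.35, -0.68, -0.3],
  ],
)

```text
clock: 19.25
tcp_pos: [0.5364, -0.2415, 0.2372]
ee_rot: [[0.6, -0.8, 0.005], [-0.8, -0.6, -0.004], [0.006, -0.002, -1.0]]
force: [0.2, -0.4, -1.0]
width: 0.0248
```

```bash
python3 a.py; python3 - <<'E'
from h import *
print(telemetry.state()['ee_rot'][2],delta([.588,.0643,.24]))
E
```

```text
19.25 [ 0.19638528 -0.37381037 -0.97175316] [0.0136085  0.01034956 0.00822883] 0.024775156675863545 [ 0.53641669 -0.24147712  0.23724928]
0.3101486333868226 -204.0569236660492
-53.13249375797704
[ 0.00595462 -0.00166992 -0.99998088] [-2.137 -2.247 -0.036]
```

Emit:
carry_out(
  increments=[
    [15, -0.15, -0.15, 0, -0.05],
    [15, -0.35, -0.36, 0, -0.11],
    [15, -0.6, -0.62, 0, -0.18],
    [15, -0.8, -0.84, 0, -0.25],
    [15, -0.95, -1.0, 0, -0.32],
    [15, -0.95, -1.0, 0, -0.38],
    [15, -0.95, -1.0, 0, -0.4],
    [15, -0.95, -1, 0, -0.4],
  ],
)

```text
clock: 19.92
tcp_pos: [0.5591, -0.1062, 0.2363]
ee_rot: [[0.955, -0.295, 0.004], [-0.295, -0.955, -0.004], [0.005, 0.003, -1.0]]
force: [-0.1, -0.2, -0.1]
width: 0.0249
```

```bash
python3 a.py; python3 - <<'E'
from h import *
print(telemetry.state()['ee_rot'][2],delta([.588,.0643,.24]))
E
```

```text
19.9167 [-0.14776692 -0.15030114 -0.14314447] [-0.04777278 -0.04927775 -0.00389421] 0.02493719386121682 [ 0.55912616 -0.10616982  0.23633737]
0.17294896540232096 -204.10405658211155
-17.177437250442033
[ 0.0048914   0.00257626 -0.99998472] [-0.227 -1.714 -0.042]
```

Emit:
carry_out(
  increments=[
    [15, -0.02, -0.15, 0, -0.05],
    [15, -0.05, -0.4, 0, -0.11],
    [15, -0.1, -0.65, 0, -0.18],
    [15, -0.12, -0.84, 0, -0.25],
    [15, -0.12, -0.86, 0, -0.32],
    [15, -0.12, -0.86, 0, -0.35],
    [15, -0.12, -0.86, 0, -0.35],
  ],
)

```text
clock: 20.5
tcp_pos: [0.573, -0.0212, 0.2355]
ee_rot: [[0.969, 0.246, 0.003], [0.246, -0.969, -0.004], [0.002, 0.005, -1.0]]
force: [-0.1, -1.4, -0.1]
width: 0.0249
```

```bash
python3 a.py; python3 - <<'E'
from h import *
print(telemetry.state()['ee_rot'][2],delta([.588,.0643,.24]))
E
```

```text
20.5 [-0.12130216 -1.39919054 -0.08008529] [-0.04964983 -0.143059   -0.0148671 ] 0.024872412154088207 [ 0.57297162 -0.021193    0.23552536]
0.08685536651193639 -204.48078660565162
14.250025774156919
[ 0.00191508  0.00461196 -0.99998753] [ 0.356 -0.791 -0.048]
```

Emit:
carry_out(
  increments=[
    [15, 0.1, -0.2, 0, -0.002],
    [15, 0.2, -0.45, 0, -0.002],
    [15, 0.3, -0.7, 0, -0.002],
    [15, 0.356, -0.79, 0, -0.002],
    [15, 0.356, -0.79, 0, -0.002],
    [15, 0.356, -0.79, 0, -0.002],
  ],
)

```text
clock: 21.0
tcp_pos: [0.588, 0.0632, 0.2349]
ee_rot: [[0.969, 0.247, 0.002], [0.247, -0.969, -0.005], [0.001, 0.005, -1.0]]
force: [0.6, 0.3, -1.1]
width: 0.0249
```

```bash
python3 a.py; python3 - <<'E'
from h import *
w=wrist('w23');print(telemetry.state()['ee_rot'][2],delta([.588,.0643,.122]))
f=viewer.grab_frame('scene');save(f,'s23');np.save('pics/s23.npy',f,allow_pickle=True)
E
```

```text
21.0 [ 0.64166806  0.2729301  -1.08562232] [-0.1143611  -0.08987328 -0.00867912] 0.02489568585077071 [0.58804279 0.06317206 0.23490952]
0.001168252232936263 -195.80454415820918
14.314939142238734
[ 8.75040402e-04  5.68292029e-03 -9.99983469e-01] [ 0.005 -0.026  1.129]
```

View pics/w23.png

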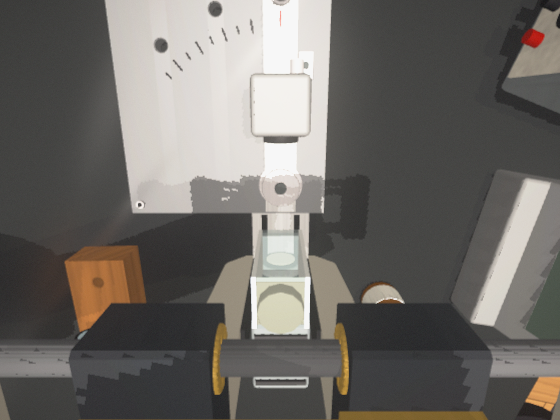

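View pics/s23.png

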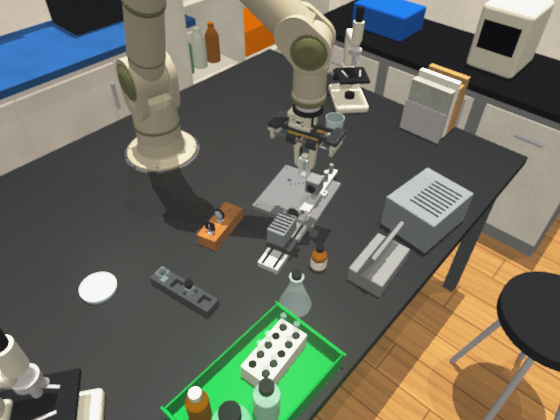

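Emit:
carry_out(
  increments=[
    [15, 0.003, -0.015, 0.1, 0],
    [15, 0.005, -0.026, 0.25, 0],
    [15, 0.005, -0.026, 0.42, 0],
    [15, 0.005, -0.026, 0.6, 0],
    [15, 0.005, -0.026, 0.75, 0],
    [15, 0.005, -0.026, 0.85, 0],
    [15, 0.005, -0.026, 0.9, 0],
    [15, 0.005, -0.026, 0.9, 0],
  ],
)

```text
clock: 21.77
tcp_pos: [0.5874, 0.0634, 0.1437]
ee_rot: [[0.969, 0.245, 0.0], [0.245, -0.969, -0.006], [-0.001, 0.006, -1.0]]
force: [-1.1, 0.5, -0.6]
width: 0.025
```

```bash
python3 a.py; python3 - <<'E'
from h import *
print(telemetry.state()['ee_rot'][2],delta([.588,.0643,.122]))
E
```

```text
21.7667 [-1.11398792  0.46418509 -0.55205408] [-0.05857634 -0.07678568  0.0610616 ] 0.02498656364998422 [0.58742163 0.06340165 0.1437168 ]
0.0011405656801909327 -229.11342717825423
14.192239514229303
[-9.88589305e-04  5.68400216e-03 -9.99983357e-01] [ 0.008 -0.009  0.217]
```

Emit:
carry_out(
  increments=[
    [15, 0.008, -0.012, 0.06, -0.002],
    [15, 0.008, -0.012, 0.12, -0.002],
    [15, 0.008, -0.012, 0.18, -0.002],
    [15, 0.008, -0.012, 0.21, -0.002],
    [15, 0.008, -0.012, 0.21, -0.002],
    [15, 0.008, -0.012, 0.21, -0.002],
  ],
)

```text
clock: 22.27
tcp_pos: [0.5879, 0.0647, 0.1226]
ee_rot: [[0.969, 0.248, 0.0], [0.248, -0.969, -0.006], [-0.001, 0.006, -1.0]]
force: [0.1, -0.1, -0.4]
width: 0.0246
```

```bash
python3 a.py; python3 - <<'E'
from h import *
w=wrist('w24')
print(w['R'][2],delta([.588,.0643,.122]))
f=viewer.grab_frame('scene');np.save('pics/s24.npy',f,allow_pickle=True);im=f['pixels'][...,::-1]
cv2.imwrite('pics/s24.png',cv2.resize(im[120:320,170:350],(540,600),interpolation=cv2.INTER_CUBIC))
# cuvette glass top corners vs tool
E
```

```text
22.2667 [ 0.14381434 -0.13551256 -0.43358919] [-0.02240396 -0.10466199 -0.00850905] 0.024621220683155896 [0.58786084 0.06469261 0.12262447]
0.00040997880983832614 16.20501931783903
14.379431828008029
[-0.00124113  0.0056664  -0.99998318] [-0.001  0.004  0.008]
```

View pics/w24.png

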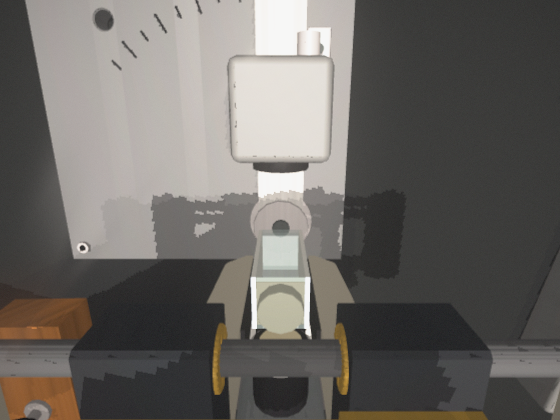

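View pics/s24.png

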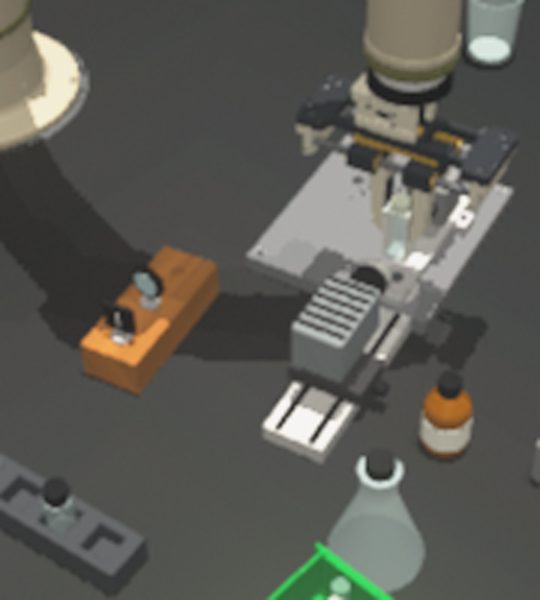

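Emit:
carry_out(
  increments=[
    [15, 0, 0.003, 0.006, 0],
    [15, 0, 0.003, 0.006, 0],
    [15, 0, 0.003, 0.006, 0],
    [15, 0, 0.003, 0.006, 0],
    [15, 0, 0.003, 0.006, 0],
  ],
)

```text
clock: 22.78
tcp_pos: [0.5882, 0.0644, 0.1224]
ee_rot: [[0.969, 0.248, 0.001], [0.248, -0.969, -0.006], [-0.0, 0.006, -1.0]]
force: [-0.1, 0.1, -0.6]
width: 0.0244
```

```bash
python3 a.py; python3 - <<'E'
from h import *
s=telemetry.state();print(s['qd'].round(2),delta([.588,.0643,.122]))
w=wrist('w25');f=viewer.grab_frame('top');save(f,'t25');s=telemetry.state();print(s['tcp_pos'],s['qd'].round(2))
im=f['pixels'][...,::-1];cv2.imwrite('pics/t25a.png',cv2.resize(im[155:285,180:440],(780,390),interpolation=cv2.INTER_CUBIC))
E
```

```text
22.7833 [-0.11344346  0.07151894 -0.63112829] [ 0.0266642  -0.06058898 -0.05249871] 0.02442512338747537 [0.588161   0.06444128 0.12244377]
0.00013615527776710684 -56.40806402158112
14.373153853614316
[-0.01 -0.    0.04 -0.04 -0.06  0.06 -0.04] [-0.002  0.001  0.004]
[0.58811869 0.06443986 0.12237204] [-0.02  0.04 -0.05  0.07 -0.07  0.05  0.01]
```

View pics/t25a.png

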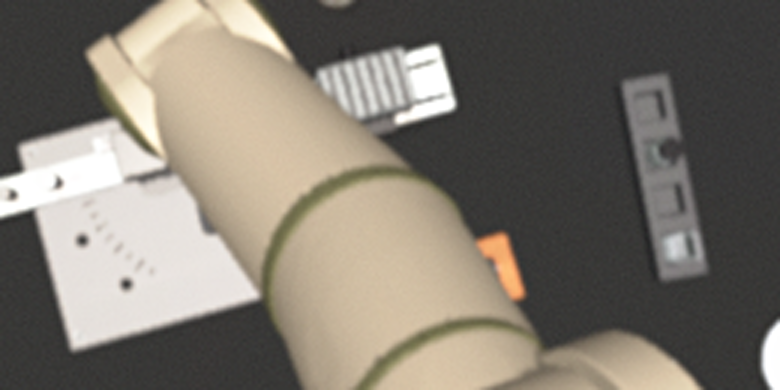

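The top view shows the vial and short cell still in place, the cuvette's pocket empty, the arm straight at its stop, and the other two index holes free. The robot is still. Handing in.

```bash
python3 -c "
from cell import order
print(order.job_done())"
```

```text
the job is handed in; nothing more can be done
None
```

The photometer bench is set up straight-through and the cuvette is being held in the beam. I handed the job in at about 23 s of the 64 s allowed.

- **Detector arm:** I swung it by its knob until it met the stop, which pushed back with about 5 N. My position estimate for the stopped arm was within about 0.1° of straight, and the last top view shows it still there.
- **Lock pin:** I lowered it through the arm and base plate with no side force until the collar bottomed, at about 16 N upward. After release, the camera showed its top within a pixel of the seated position.
- **Cuvette:** I gripped it by the two frosted faces with 20 N, lifted it straight out and carried it above the bench.
    - **Position:** It is within about 0.5 mm of the middle of the light path. The beam crosses about 18 mm above its underside, in the lower half of the glass.
    - **Orientation:** Its clear faces are square to the beam to within about 0.1°, and it leans about 0.35° from upright.
    - **Hold:** It had not slipped in the grip, and the arm was at rest with no outside force beyond the weight held.
- **Other items:** The vial and short cell are where they stood. I did not move any other glassware or optics; the robot arm hides part of the block and bench in the last top view, so I could not recheck everything there.

No check failed. The camera estimates of the bench angle differed slightly: 14.0° from the top view and 14.5° from the wrist view. I held the cuvette at 14.4°, which matches where the arm met its stop.

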